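# Knock out the last block and lay the absorber wall in staggered courses

## Robot

A 7-joint arm with a two-finger parallel gripper is mounted at the origin on a cart in front of the work surface, level with it; the furniture and walls round the work are solid. World frame = base frame: x ahead of the robot, y to its left, z up, the work surface at z = 0. Lengths are in m, angles in rad, forces in N, time in s.
With the tool pointing down it reaches from about 0.375 to 0.925 m from the base axis. Payload 3.1 kg.
Tool frame: the origin (TCP) lies between the finger pads; the fingertips stand 11 mm ahead of it and the grasp point (between the pads) lies 8 mm behind it (arm.finger_overhang is the z of the fingertips in the tool frame, in m); z points along the fingers, y is the line along which they close (so a half turn about z gives the same grasp; the last joint's range is limited). The gripper opens to 85 mm and grips with 20 to 120 N. Pads are 22 mm wide; open, the fingers measure 114 mm over their backs; the gripper's body (76 mm by 85 mm) begins 54 mm behind the grasp point. The pads swing forward as they close: fully open they stand 13 mm farther back than shut.
Start: joints at [-1.223, 0.383, 0.044, 1.598, -0.018, 1.161, -0.05], TCP at [0.28, 0.586, 0.242] pointing down, gripper open.
Joint ranges: [-2.61, 2.61], [-0.41, 2.15], [-1.48, 1.57], [0, 2.5], [-1.57, 4.71], [0.05, 1.97], [-2.85, 2.85]. Speed limits (rad/s): [2.79, 2.79, 3.14, 3.14, 3.14, 3.14, 3.14].

## Interface

Orientations are given as a unit quaternion [x, y, z, w].
In Python, from bench import arm, get_image, ticket gives the robot as it stands.
- The arm moves only by the tool send_rows, never from a script. Its argument "plan" is a list that holds one entry, the list of rows, each a list of 5 numbers: the shift along the tool's x, y, z in units of 40 mm (1.0 is 40 mm), then the turn about the tool's z in units of 8 degrees (1.0 is 8 degrees), then the opening, from 0 (shut) to 1 (fully open). A call has 1 to 10 rows; each row is the pose to reach, as a shift and turn from the pose commanded when the call began, along the tool's axes at that moment; what a row does not reach only later rows make up. A row lasts 1/10 s, in which the tool goes at most 50 mm and 8.59 degrees, less where a joint would pass 70% of its speed; a pose out of reach is approached as far as the arm can. A call with a gripper value outside its range is refused whole. The fingers move at their own pace and stop on an object; "squeeze" is the grip in N (left out, the last holds). Time passes only in rows, so rows that repeat a pose let the fingers close. It gives the time, the measured TCP pose, the force, the opening and the grip force at its end, in the units of the state.
- arm.sense(): the state, without advancing time (a new reading comes with each control period).
- get_image(name): name is "side" or "top" or "wrist"; returns a dict with "frame" (384x512x3 uint8, red, green, blue), "intrinsics" (3x3 intrinsics, pixels), "view" (4x4, takes a point from world to camera coordinates); the wrist camera has in their place "hand_eye" (4x4, takes a point from camera to tool coordinates, whose origin is the TCP and whose axes are the flange's). Camera axes: x right, y up, looking along -z (the intrinsics and any distortion apply to the point x, -y, -z); pixel columns grow to the right and rows downward; lengths in m; the calibration is good to about 2 mm. The wrist camera is an equidistant fisheye: a pixel r from the principal point sees the ray r / f radians off the axis. A picture is of the moment at which its call begins: read the wrist's pose just before it. There is no depth.
- ticket.hand_in(): hands the job in; it is judged then, once.
The state is a dict: "clock": time; "joint_positions": joint angles; "dq": joint speeds; "effort": joint torques, N m; "position": TCP position; "tool_rot": TCP orientation; "contact_force": force on the tool from outside, world axes, zero at the start; "wrist_torque": the same for the moment, N m; "width": opening from 0.0 (shut) to 1.0 (fully open); "grip_force": force on a finger pad.
Only numpy, scipy, OpenCV 4.12 (cv2) and the standard library are available. Lean on these libraries where they do the work, as an engineer would, in place of code of your own. Each camera call takes 0.05 s, during which the arm holds its last target. There are 200 camera calls.

## Task

Build up the small absorber wall on the grey base plate with all the loose blocks: first three in line along the plate, butted end to end and starting against the upright end stop, then lay the others on them flat and in line like bricks, each centred over a joint of the course below (up to two in the second course and, if one is left over, one in the third). One block has gone right inside the square sleeve: push it out from behind, with the push rod through the hole in the sleeve's closed end, use it in the wall as well, and leave the rod lying level on the bench, clear of the sleeve. Leave the loupe and the oil bottle as they are.

Things in the scene. Friction and masses are not known exactly. Their poses are not given: they have to be found in the camera images.
- block_1_c (a point): loose block 1: a bar-shaped block 46 mm long (its own y axis) and 24 x 24 mm in section, about 0.12 kg, bare aluminium with a dark square at each end; all four long sides are alike. The point is its centre (12 mm above what it lies on). Lies on the bench; absent in some starts
- block_2_c (a point): loose block 2: a bar-shaped block 46 mm long (its own y axis) and 24 x 24 mm in section, about 0.12 kg, bare aluminium with a dark square at each end; all four long sides are alike. The point is its centre (12 mm above what it lies on). Lies on the bench; absent in some starts
- block_3_c (a point): loose block 3: a bar-shaped block 46 mm long (its own y axis) and 24 x 24 mm in section, about 0.12 kg, bare aluminium with a dark square at each end; all four long sides are alike. The point is its centre (12 mm above what it lies on). Lies on the bench; absent in some starts
- block_4_c (a point): loose block 4: a bar-shaped block 46 mm long (its own y axis) and 24 x 24 mm in section, about 0.12 kg, bare aluminium with a dark square at each end; all four long sides are alike. The point is its centre (12 mm above what it lies on). Lies on the bench; absent in some starts
- block_5_c (a point): loose block 5: a bar-shaped block 46 mm long (its own y axis) and 24 x 24 mm in section, about 0.12 kg, bare aluminium with a dark square at each end; all four long sides are alike. The point is its centre (12 mm above what it lies on). Lies on the bench; absent in some starts
- inner_block_c (a point): the block inside the sleeve: a bar-shaped block 46 mm long (its own y axis) and 24 x 24 mm in section, about 0.12 kg, bare aluminium with a dark square at each end; all four long sides are alike. The point is its centre (12 mm above what it lies on). It starts inside the sleeve, its length along the sleeve, its end about flush with the mouth
- wall_base_c (a point): grey base plate of the wall, 34 x 166 x 6 mm, fixed to the bench. The point is the middle of the wall on its upper face (6 mm above the bench); y runs along the wall, z up. Block centres of the bottom course: y = +48 (next to the end stop), 0 and -48 mm, z = 12 mm (2 mm joints; closer is good too); second course: y = +24 and -24 mm, z = 36 mm; third: y = 0, z = 60 mm; all at x = 0
- end_stop_c (a point): middle of the inner face (towards the wall) of the upright end stop, an 8 mm thick, 30 mm wide, 24 mm high grey plate standing on the base plate, 72 mm to the +y of wall_base_c
- sleeve_c (a point): square grey sleeve fixed to the bench, 38 mm wide and 38 mm high over all. The point is the middle of its tunnel, 17 mm above the bench, z up. The tunnel runs along y, 28 mm wide and 28 mm high inside, on a floor 5 mm above the bench, with 5 mm side walls and a 4 mm roof, from the open mouth at y = -24 mm to the closed end, a 6 mm wall at y = +24 to +30 mm
- sleeve_hole (a point): middle of the access hole, on the outer face of the sleeve's closed end (y = +30 mm from sleeve_c), 17 mm above the bench; the hole is 22 mm wide and spans 5 to 29 mm above the bench; same axes as sleeve_c
- sleeve_ledge (a point): middle of the open ledge in front of the sleeve's mouth, on its upper face, 5 mm above the bench: the tunnel floor goes on there, 38 mm wide, from y = -24 to -100 mm of sleeve_c, with nothing beside or above it; same axes
- push_rod_grip (a point): push rod: a square steel grip block 36 x 36 mm and 40 mm long (y), lying on the bench on any of its four long sides, from whose end face a round brass rod 12 mm thick sticks out 96 mm level to its own -y, with its axis in the middle of the block, 18 mm above the bench (so slid along the bench it is at the height of the access hole). About 0.3 kg. The point is the middle of the grip block
- push_rod_tip (a point): middle of the free end face of the rod, 116 mm to the -y of the grip block's middle
- loupe: black loupe, 38 mm across and 43 mm high, standing on the bench (bystander; origin under its centre)
- oil_dropper: small brown dropper bottle, 33 mm across and 102 mm high, standing on the bench (bystander; origin under its centre)
Things that resemble listed ones, but are neither listed nor needed, are in the scene too. What is shaped like the part that bears block_2_c but blue is not meant. What is shaped like the part that bears block_1_c but red is not meant.

How it is judged:
On the way:
1. the block in the sleeve is pushed out of the mouth from behind, by the rod through the access hole (y of push_rod_tip in the frame of sleeve_c below -0.012 m and x of push_rod_tip in the frame of sleeve_c between -0.012 and 0.012 m and y of inner_block_c in the frame of sleeve_c below -0.036 m), for 0.1 s.
At the end, for the whole second after the job is handed in: All loose blocks are in the wall: bottom course full, the rest centred over the joints of the course below; each within 6 mm across, 8 mm along, 4 mm in height and 8 degrees; the push rod level on the bench, its tip out of the sleeve (x of block_1_c in the frame of wall_base_c between -0.006 and 0.006 m and angle between the y axis of each of block_1_c, block_2_c, block_3_c, block_4_c, block_5_c, inner_block_c and the y axis of wall_base_c, either way round below 0.14 rad and ((y of block_1_c in the frame of wall_base_c between 0.04 and 0.056 m and z of block_1_c in the frame of wall_base_c between 0.008 and 0.016 m) or (y of block_1_c in the frame of wall_base_c between -0.008 and 0.008 m and z of block_1_c in the frame of wall_base_c between 0.008 and 0.016 m) or (y of block_1_c in the frame of wall_base_c between -0.056 and -0.04 m and z of block_1_c in the frame of wall_base_c between 0.008 and 0.016 m) or (y of block_1_c in the frame of wall_base_c between 0.016 and 0.032 m and z of block_1_c in the frame of wall_base_c between 0.032 and 0.04 m) or (y of block_1_c in the frame of wall_base_c between -0.032 and -0.016 m and z of block_1_c in the frame of wall_base_c between 0.032 and 0.04 m) or (y of block_1_c in the frame of wall_base_c between -0.008 and 0.008 m and z of block_1_c in the frame of wall_base_c between 0.056 and 0.064 m)) and x of block_2_c in the frame of wall_base_c between -0.006 and 0.006 m and ((y of block_2_c in the frame of wall_base_c between 0.04 and 0.056 m and z of block_2_c in the frame of wall_base_c between 0.008 and 0.016 m) or (y of block_2_c in the frame of wall_base_c between -0.008 and 0.008 m and z of block_2_c in the frame of wall_base_c between 0.008 and 0.016 m) or (y of block_2_c in the frame of wall_base_c between -0.056 and -0.04 m and z of block_2_c in the frame of wall_base_c between 0.008 and 0.016 m) or (y of block_2_c in the frame of wall_base_c between 0.016 and 0.032 m and z of block_2_c in the frame of wall_base_c between 0.032 and 0.04 m) or (y of block_2_c in the frame of wall_base_c between -0.032 and -0.016 m and z of block_2_c in the frame of wall_base_c between 0.032 and 0.04 m) or (y of block_2_c in the frame of wall_base_c between -0.008 and 0.008 m and z of block_2_c in the frame of wall_base_c between 0.056 and 0.064 m)) and x of block_3_c in the frame of wall_base_c between -0.006 and 0.006 m and ((y of block_3_c in the frame of wall_base_c between 0.04 and 0.056 m and z of block_3_c in the frame of wall_base_c between 0.008 and 0.016 m) or (y of block_3_c in the frame of wall_base_c between -0.008 and 0.008 m and z of block_3_c in the frame of wall_base_c between 0.008 and 0.016 m) or (y of block_3_c in the frame of wall_base_c between -0.056 and -0.04 m and z of block_3_c in the frame of wall_base_c between 0.008 and 0.016 m) or (y of block_3_c in the frame of wall_base_c between 0.016 and 0.032 m and z of block_3_c in the frame of wall_base_c between 0.032 and 0.04 m) or (y of block_3_c in the frame of wall_base_c between -0.032 and -0.016 m and z of block_3_c in the frame of wall_base_c between 0.032 and 0.04 m) or (y of block_3_c in the frame of wall_base_c between -0.008 and 0.008 m and z of block_3_c in the frame of wall_base_c between 0.056 and 0.064 m)) and x of block_4_c in the frame of wall_base_c between -0.006 and 0.006 m and ((y of block_4_c in the frame of wall_base_c between 0.04 and 0.056 m and z of block_4_c in the frame of wall_base_c between 0.008 and 0.016 m) or (y of block_4_c in the frame of wall_base_c between -0.008 and 0.008 m and z of block_4_c in the frame of wall_base_c between 0.008 and 0.016 m) or (y of block_4_c in the frame of wall_base_c between -0.056 and -0.04 m and z of block_4_c in the frame of wall_base_c between 0.008 and 0.016 m) or (y of block_4_c in the frame of wall_base_c between 0.016 and 0.032 m and z of block_4_c in the frame of wall_base_c between 0.032 and 0.04 m) or (y of block_4_c in the frame of wall_base_c between -0.032 and -0.016 m and z of block_4_c in the frame of wall_base_c between 0.032 and 0.04 m) or (y of block_4_c in the frame of wall_base_c between -0.008 and 0.008 m and z of block_4_c in the frame of wall_base_c between 0.056 and 0.064 m)) and x of block_5_c in the frame of wall_base_c between -0.006 and 0.006 m and ((y of block_5_c in the frame of wall_base_c between 0.04 and 0.056 m and z of block_5_c in the frame of wall_base_c between 0.008 and 0.016 m) or (y of block_5_c in the frame of wall_base_c between -0.008 and 0.008 m and z of block_5_c in the frame of wall_base_c between 0.008 and 0.016 m) or (y of block_5_c in the frame of wall_base_c between -0.056 and -0.04 m and z of block_5_c in the frame of wall_base_c between 0.008 and 0.016 m) or (y of block_5_c in the frame of wall_base_c between 0.016 and 0.032 m and z of block_5_c in the frame of wall_base_c between 0.032 and 0.04 m) or (y of block_5_c in the frame of wall_base_c between -0.032 and -0.016 m and z of block_5_c in the frame of wall_base_c between 0.032 and 0.04 m) or (y of block_5_c in the frame of wall_base_c between -0.008 and 0.008 m and z of block_5_c in the frame of wall_base_c between 0.056 and 0.064 m)) and x of inner_block_c in the frame of wall_base_c between -0.006 and 0.006 m and ((y of inner_block_c in the frame of wall_base_c between 0.04 and 0.056 m and z of inner_block_c in the frame of wall_base_c between 0.008 and 0.016 m) or (y of inner_block_c in the frame of wall_base_c between -0.008 and 0.008 m and z of inner_block_c in the frame of wall_base_c between 0.008 and 0.016 m) or (y of inner_block_c in the frame of wall_base_c between -0.056 and -0.04 m and z of inner_block_c in the frame of wall_base_c between 0.008 and 0.016 m) or (y of inner_block_c in the frame of wall_base_c between 0.016 and 0.032 m and z of inner_block_c in the frame of wall_base_c between 0.032 and 0.04 m) or (y of inner_block_c in the frame of wall_base_c between -0.032 and -0.016 m and z of inner_block_c in the frame of wall_base_c between 0.032 and 0.04 m) or (y of inner_block_c in the frame of wall_base_c between -0.008 and 0.008 m and z of inner_block_c in the frame of wall_base_c between 0.056 and 0.064 m)) and ((y of block_1_c in the frame of wall_base_c between 0.04 and 0.056 m and z of block_1_c in the frame of wall_base_c between 0.008 and 0.016 m) or (y of block_2_c in the frame of wall_base_c between 0.04 and 0.056 m and z of block_2_c in the frame of wall_base_c between 0.008 and 0.016 m) or (y of block_3_c in the frame of wall_base_c between 0.04 and 0.056 m and z of block_3_c in the frame of wall_base_c between 0.008 and 0.016 m) or (y of block_4_c in the frame of wall_base_c between 0.04 and 0.056 m and z of block_4_c in the frame of wall_base_c between 0.008 and 0.016 m) or (y of block_5_c in the frame of wall_base_c between 0.04 and 0.056 m and z of block_5_c in the frame of wall_base_c between 0.008 and 0.016 m) or (y of inner_block_c in the frame of wall_base_c between 0.04 and 0.056 m and z of inner_block_c in the frame of wall_base_c between 0.008 and 0.016 m)) and ((y of block_1_c in the frame of wall_base_c between -0.008 and 0.008 m and z of block_1_c in the frame of wall_base_c between 0.008 and 0.016 m) or (y of block_2_c in the frame of wall_base_c between -0.008 and 0.008 m and z of block_2_c in the frame of wall_base_c between 0.008 and 0.016 m) or (y of block_3_c in the frame of wall_base_c between -0.008 and 0.008 m and z of block_3_c in the frame of wall_base_c between 0.008 and 0.016 m) or (y of block_4_c in the frame of wall_base_c between -0.008 and 0.008 m and z of block_4_c in the frame of wall_base_c between 0.008 and 0.016 m) or (y of block_5_c in the frame of wall_base_c between -0.008 and 0.008 m and z of block_5_c in the frame of wall_base_c between 0.008 and 0.016 m) or (y of inner_block_c in the frame of wall_base_c between -0.008 and 0.008 m and z of inner_block_c in the frame of wall_base_c between 0.008 and 0.016 m)) and ((y of block_1_c in the frame of wall_base_c between -0.056 and -0.04 m and z of block_1_c in the frame of wall_base_c between 0.008 and 0.016 m) or (y of block_2_c in the frame of wall_base_c between -0.056 and -0.04 m and z of block_2_c in the frame of wall_base_c between 0.008 and 0.016 m) or (y of block_3_c in the frame of wall_base_c between -0.056 and -0.04 m and z of block_3_c in the frame of wall_base_c between 0.008 and 0.016 m) or (y of block_4_c in the frame of wall_base_c between -0.056 and -0.04 m and z of block_4_c in the frame of wall_base_c between 0.008 and 0.016 m) or (y of block_5_c in the frame of wall_base_c between -0.056 and -0.04 m and z of block_5_c in the frame of wall_base_c between 0.008 and 0.016 m) or (y of inner_block_c in the frame of wall_base_c between -0.056 and -0.04 m and z of inner_block_c in the frame of wall_base_c between 0.008 and 0.016 m)) and angle between push_rod_grip's own y axis and vertical between 1.42 and 1.72 rad and height (world z) of push_rod_grip below 0.026 m and (y of push_rod_tip in the frame of sleeve_c above 0.032 m or x of push_rod_tip in the frame of sleeve_c above 0.03 m or x of push_rod_tip in the frame of sleeve_c below -0.03 m)); the robot touches nothing.
It fails at once if the loupe is knocked over or pushed away (angle between loupe's own z axis and vertical above 0.7 rad or distance of loupe from where it was at the start of the episode above 0.05 m).
It fails at once if the oil bottle is knocked over or pushed away (angle between oil_dropper's own z axis and vertical above 0.7 rad or distance of oil_dropper from where it was at the start of the episode above 0.05 m).
Of block_1, block_2, block_3, block_4, block_5 only 3 to 5 are there at a start; the rules pass over those that are not, and their reading is None.
At some moment in a run one of push_rod, block_1, block_2 may be knocked a few centimetres aside while the robot is not near it.
Once in a run the grip may slacken for a moment while it holds something.
It also fails if it takes over 210 s, if anything falls off the work surface, if the arm or the gripper's body presses on something with over 40 N, if the wrist force passes 120 N, or if a joint passes its speed limit or range.

## Working session

There is one attempt and no reset: what is moved stays moved. The work goes in short steps, Python scripts to look and compute and a tool call to move; the robot and the scene stay as the last step left them, time stands still between calls to the robot, and variables do not carry over. Pictures are saved under pics/ and viewed, at most 14 in all, crops included, and the job is handed in when it is done.

Besides the shell and the picture viewer there is one more tool, called after ">>>" by a JSON object that holds its "fn" and its "kwargs", one argument or row to a line. send_rows: Moves the arm, as the interface text tells. Its arguments: {"type":"object","properties":{"plan":{"type":"array"},"squeeze":{"type":"number"}},"required":["plan"]}

```bash
ls; mkdir -p pics
python3 - <<'E'
from bench import arm,get_image
import cv2,numpy as np
np.set_printoptions(precision=4,suppress=True)
s=arm.sense();print(s)
for n in("side","top"):
    d=get_image(n);cv2.imwrite(f"pics/{n}0.png",cv2.cvtColor(d["frame"],cv2.COLOR_RGB2BGR))
    print(n,{k:v for k,v in d.items() if k!="frame"})
d=get_image("wrist");print({k:v for k,v in d.items() if k!="frame"})
cv2.imwrite("pics/wrist0.png",cv2.cvtColor(d["frame"],cv2.COLOR_RGB2BGR))
a=cv2.imread("pics/top0.png");cv2.imwrite("pics/top0b.png",cv2.resize(a,(800,600),interpolation=cv2.INTER_CUBIC))
E
```

```text
pics
{'clock': 0.0, 'joint_positions': array([-1.2228,  0.3838,  0.0439,  1.5996, -0.0179,  1.1612, -0.0499]), 'dq': array([ 0.0011,  0.0006, -0.0013, -0.0007, -0.0013, -0.0001,  0.0008]), 'effort': array([ -0.0001, -43.346 ,   1.0249, -24.9509,   0.0107,   0.0116,
        -0.    ]), 'position': array([0.2799, 0.5856, 0.2409]), 'tool_rot': array([ 0.221 ,  0.9753, -0.0013, -0.0002]), 'contact_force': array([ 0.1221, -0.2089,  0.3197]), 'wrist_torque': array([-0.0571,  0.0191,  0.0826]), 'grip_force': 0.0, 'width': 0.9940628517078003}
side {'intrinsics': array([[383.3652,   0.    , 256.0862],
       [  0.    , 383.3652, 195.0332],
       [  0.    ,   0.    ,   1.    ]]), 'view': array([[-0.9994, -0.0283,  0.0208,  0.4793],
       [ 0.0338, -0.6228,  0.7817,  0.1437],
       [-0.0092,  0.7819,  0.6234, -1.1367],
       [ 0.    ,  0.    ,  0.    ,  1.    ]])}
top {'intrinsics': array([[425.5362,   0.    , 262.7565],
       [  0.    , 425.5362, 196.0922],
       [  0.    ,   0.    ,   1.    ]]), 'view': array([[-0.0069, -1.    ,  0.0066,  0.316 ],
       [ 0.9937, -0.0061,  0.1121, -0.4842],
       [-0.1121,  0.0073,  0.9937, -1.0022],
       [ 0.    ,  0.    ,  0.    ,  1.    ]])}
{'intrinsics': array([[297.3186,   0.    , 260.4832],
       [  0.    , 297.3186, 187.0865],
       [  0.    ,   0.    ,   1.    ]]), 'hand_eye': array([[-0.0004,  0.9607,  0.2777,  0.07  ],
       [ 1.    ,  0.0001,  0.0011,  0.0008],
       [ 0.001 ,  0.2777, -0.9607, -0.1304],
       [ 0.    ,  0.    ,  0.    ,  1.    ]])}
```

View pics/top0b.png

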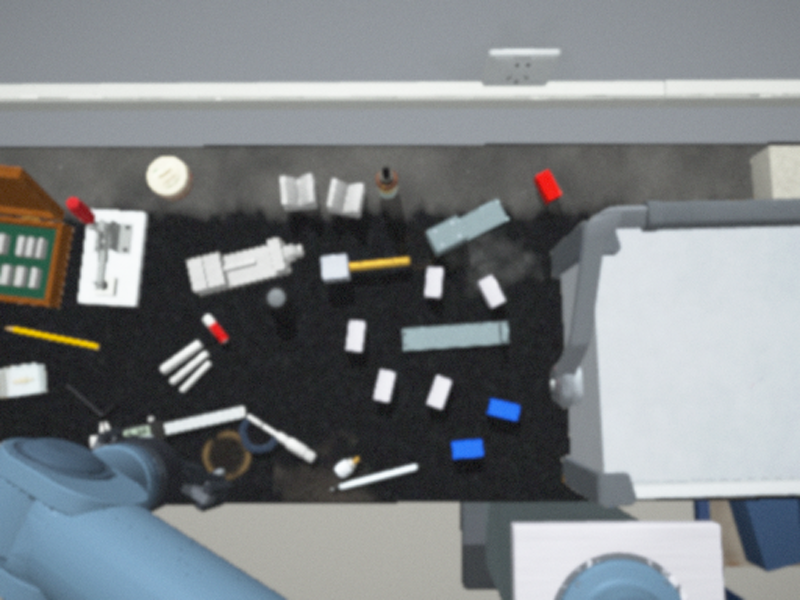

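View pics/side0.png

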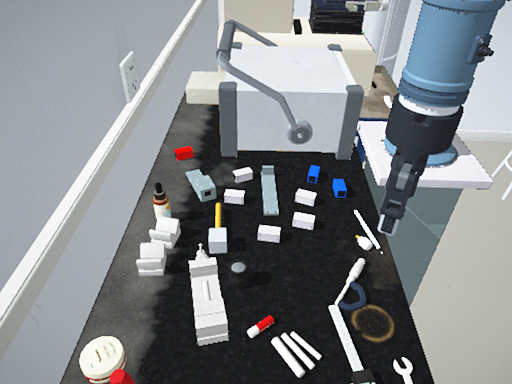

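Top view (800x600): five plain aluminium blocks at (434,282), (491,291), (356,336), (385,385), (439,392). The wall plate is at (455,335) with its stop at the right, (505,333). The sleeve is at (467,228), the rod grip at (335,268) with its tip at (410,262), the bottle at (387,180) and the loupe at (276,298). The red (548,185) and blue (505,410), (467,449) blocks are decoys because of their colour. I'll calculate rough positions and enlarge the area around them.

```bash
cat > h.py <<'E'
from bench import arm,get_image,ticket
import cv2,numpy as np
from scipy.spatial.transform import Rotation as R
np.set_printoptions(precision=4,suppress=True)
def tool(s=None):
    s=s or arm.sense();T=np.eye(4);T[:3,:3]=R.from_quat(s["tool_rot"]).as_matrix();T[:3,3]=s["position"];return T
def yaw(T): return np.degrees(np.arctan2(T[1,1],T[0,1]))   # direction of tool y (closing line)
def shot(name):
    T=tool();d=get_image(name);d["C"]=T@d["hand_eye"] if name=="wrist" else np.linalg.inv(d["view"]);d["w"]=name=="wrist"
    d["bgr"]=cv2.cvtColor(d["frame"],cv2.COLOR_RGB2BGR);return d
def pix2w(d,uv,z):
    K=d["intrinsics"];uv=np.atleast_2d(uv).astype(float);q=(uv-K[:2,2])/K[0,0]
    if d["w"]:
        th=np.linalg.norm(q,axis=1);k=np.sin(th)/np.maximum(th,1e-9);v=np.c_[q[:,0]*k,-q[:,1]*k,-np.cos(th)]
    else: v=np.c_[q[:,0],-q[:,1],-np.ones(len(q))]
    r=v@d["C"][:3,:3].T;o=d["C"][:3,3];return (o+r*((z-o[2])/r[:,2])[:,None])[:,:2]
def w2pix(d,P):
    P=np.atleast_2d(P);c=(P-d["C"][:3,3])@d["C"][:3,:3];K=d["intrinsics"];q=np.c_[c[:,0],-c[:,1]]
    if d["w"]:
        n=np.linalg.norm(q,axis=1);q=q*(np.arctan2(n,-c[:,2])/np.maximum(n,1e-9))[:,None]
    else: q=q/-c[:,2:3]
    return q*K[0,0]+K[:2,2]
def rel(x,y,z,yw=None):   # units for send_rows to reach world TCP xyz, closing line yaw (deg, mod 180)
    T=tool();s=T[:3,:3].T@(np.array([x,y,z])-T[:3,3])/0.04
    a=0 if yw is None else (-((yw-yaw(T)+90)%180-90))/8
    return np.r_[s,a].round(3)
def ortho(d,c,half,z,px=600):   # rectified bird's-eye of plane z: +x up, +y left
    g=np.linspace(half,-half,px);X,Y=np.meshgrid(c[0]+g,c[1]+g,indexing="ij")
    m=w2pix(d,np.c_[X.ravel(),Y.ravel(),np.full(X.size,z)]).astype(np.float32).reshape(px,px,2)
    return cv2.remap(d["bgr"],m[...,0],m[...,1],cv2.INTER_CUBIC)
def blocks(d,z=0.024,roi=None):   # bright, grey blobs of about 24x46 mm on plane z
    c=roi[:2] if roi else (0.5,0.25);h=roi[2] if roi else 0.3;px=600
    im=ortho(d,c,h,z,px);hsv=cv2.cvtColor(im,cv2.COLOR_BGR2HSV)
    m=((hsv[...,2]>185)&(hsv[...,1]<60)).astype(np.uint8)
    s=2*h/(px-1);out=[]
    for k in cv2.findContours(m,cv2.RETR_EXTERNAL,cv2.CHAIN_APPROX_NONE)[0]:
        (u,v),(a,b),t=cv2.minAreaRect(k);a*=s;b*=s
        if 0.012<min(a,b)<0.045 and 0.02<max(a,b)<0.075:
            p=cv2.boxPoints(cv2.minAreaRect(k));e=p[1]-p[0] if a*0+np.linalg.norm(p[1]-p[0])>np.linalg.norm(p[2]-p[1]) else p[2]-p[1]
            out.append([c[0]+h-v*s,c[1]+h-u*s,min(a,b)*1e3,max(a,b)*1e3,np.degrees(np.arctan2(-e[0],-e[1]))%180])
    return np.array(out),im
E
python3 - <<'E'
from h import *
d=shot("top")
f=1/1.5625
for n,(u,v),z in[("b",(434,282),.024),("b",(491,291),.024),("b",(356,336),.024),("b",(385,385),.024),("b",(439,392),.024),("wall",(455,335),.006),("stop",(505,333),.03),("sleeveA",(430,240),.038),("ledgeEnd",(508,210),.005),("grip",(335,268),.036),("tip",(410,262),.018),("bottle",(387,180),.1),("loupe",(276,298),.043)]:
    print(n,pix2w(d,[(u*f,v*f)],z)[0])
print(blocks(d,roi=(.45,.2,.2))[0])
cv2.imwrite("pics/top1.png",ortho(d,(.48,.22),.18,.02))
E
```

```text
b [0.5245 0.2761]
b [0.5098 0.1876]
b [0.4411 0.3972]
b [0.3658 0.3527]
b [0.3546 0.2703]
wall [0.4429 0.2432]
stop [0.4438 0.1681]
sleeveA [0.5881 0.2822]
ledgeEnd [0.6435 0.1551]
grip [0.5454 0.4289]
tip [0.5574 0.3132]
bottle [0.6646 0.3466]
loupe [0.4985 0.5176]
[[  0.3556   0.2708  24.3356  46.025  159.9048]
 [  0.3661   0.3545  23.9701  46.1587 165.9638]
 [  0.3728   0.059   14.6062  35.3975 175.9144]
 [  0.442    0.3927  14.6912  46.0768   0.    ]
 [  0.5112   0.1868  25.3844  45.3933  26.5651]
 [  0.5258   0.2773  24.5789  45.9385 174.144 ]
 [  0.6088   0.2395  22.4317  33.6391  10.1755]
 [  0.6406   0.1894  21.4626  27.0517  84.6442]]
```

View pics/top1.png

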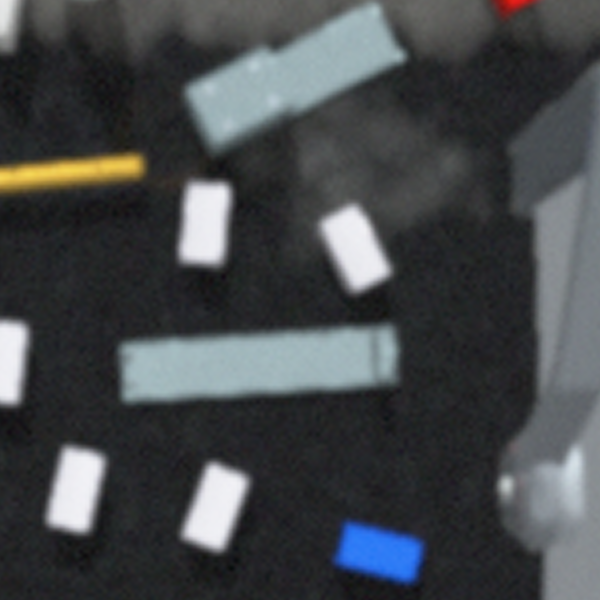

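Both the top view and the crop show five plain blocks that match 24x46 mm. The sleeve's closed end is at the left, crop (200,120), and the ledge runs to the upper right, (395,30). The rod points right at it, with its tip at (143,166). The plate's stop is on the right, at crop (385,355).

```bash
python3 -c "
from h import *
print(rel(.55,.34,.24,6))"
```

```text
[-8.741 -2.638  0.039  7.308]
```

>>> {"fn": "send_rows", "kwargs": {
  "plan": [
    [[-1.2,-0.35,0,1,1],[-2.4,-0.7,0,2,1],[-3.6,-1.05,0,3,1],[-4.8,-1.4,0,4,1],[-6,-1.75,0,5,1],[-7.2,-2.1,0,6,1],[-8.74,-2.64,0,7.3,1],[-8.74,-2.64,0,7.3,1],[-8.74,-2.64,0,7.3,1],[-8.74,-2.64,0,7.3,1]]
  ]
}}

```text
clock: 1.2
position: [0.5488, 0.342, 0.2418]
tool_rot: [0.668, 0.744, -0.0, -0.001]
contact_force: [-1.0, 1.0, -0.3]
width: 1.001
grip_force: 0.0
```

Run:
```python
from h import *
d=shot("wrist");np.save("pics/d.npy",d,allow_pickle=True)
print(yaw(tool()),tool()[:3,3])
print(blocks(d,roi=(.47,.28,.2))[0])
cv2.imwrite("pics/w1.png",ortho(d,(.55,.30),.17,.018))
```

```text
6.336753527344679 [0.548  0.3434 0.2418]
[[  0.3605   0.2767  34.4709  50.9266 159.0755]
 [  0.3707   0.3575  28.0783  53.2497 166.6755]
 [  0.4451   0.4005  23.9316  49.7632 173.5169]
 [  0.5116   0.1945  32.4079  51.9708  27.7586]
 [  0.5256   0.2823  29.8554  45.2455 173.8845]
 [  0.5487   0.4326  36.2798  40.4659  95.7106]
 [  0.6535   0.4047  25.9665  38.4781 169.3803]
 [  0.6587   0.436   14.9297  25.7996 168.6901]]
```

View pics/w1.png

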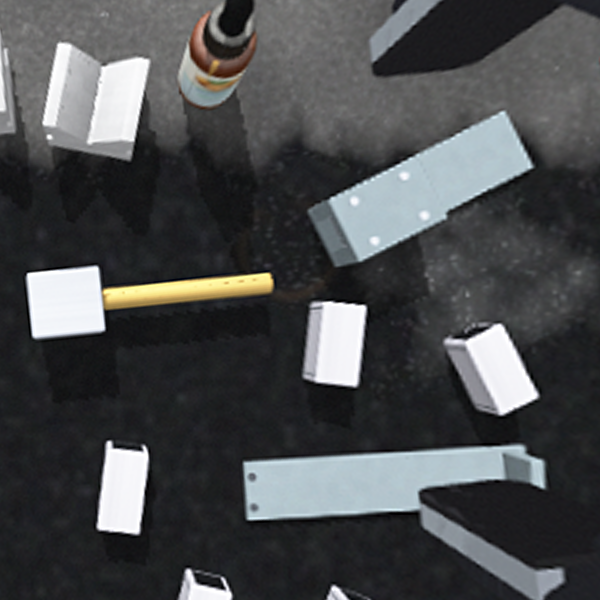

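```bash
cat >> h.py <<'E'
def o2w(d,c,half,z0,uv,z,px=600):   # pixel of an ortho picture -> world xy at height z
    s=2*half/(px-1);uv=np.atleast_2d(uv).astype(float)
    P=np.c_[c[0]+half-uv[:,1]*s,c[1]+half-uv[:,0]*s,np.full(len(uv),z0)];return pix2w(d,w2pix(d,P),z)
E
python3 - <<'E'
from h import *
d=np.load("pics/d.npy",allow_pickle=True).item()
f=lambda uv,z:o2w(d,(.55,.30),.17,.018,uv,z)
print("roof screws",sc:=f([(355,201),(405,176),(425,215),(375,240)],.038),sc.mean(0))
print("closed bottom",f([(309,210),(338,266)],0).mean(0),"top",f([(330,197),(358,260)],.038).mean(0),"mouth roof",f([(415,155),(446,217)],.038).mean(0))
print("ledge end",f([(502,111),(533,165)],.005),f([(502,111),(533,165)],.005).mean(0))
a=f([(502,111),(533,165)],.005).mean(0);b=f([(309,210),(338,266)],0).mean(0);print("len(130)",np.linalg.norm(a-b),np.degrees(np.arctan2(*(b-a)[::-1])))
print("grip top",g:=f([(27,271),(102,266),(105,333),(33,339)],.036),g.mean(0),"tip",t:=f([(272,283)],.018))
print("rod ang",np.degrees(np.arctan2(*(g.mean(0)-t[0])[::-1])),np.linalg.norm(g.mean(0)-t[0]))
print("plate left",p:=f([(244,462),(247,520)],.006),p.mean(0),"stop corner rt",f([(521,446),(546,459)],.030))
print("bottle base",f([(205,100)],0))
E
```

```text
roof screws [[0.6023 0.2766]
 [0.6157 0.2498]
 [0.5948 0.2391]
 [0.5814 0.2659]] [0.5986 0.2579]
closed bottom [0.5871 0.28  ] top [0.5876 0.2825] mouth roof [0.6104 0.2362]
ledge end [[0.6612 0.1767]
 [0.6294 0.1585]] [0.6453 0.1676]
len(130) 0.12657346403747569 117.39646776487183
grip top [[0.565  0.4525]
 [0.5677 0.4121]
 [0.5316 0.4105]
 [0.5283 0.4493]] [0.5481 0.4311] tip [[0.5594 0.3156]]
rod ang 95.55788256333791 0.11605071965919957
plate left [[0.4549 0.3288]
 [0.4209 0.327 ]] [0.4379 0.3279] stop corner rt [[0.4694 0.1823]
 [0.4623 0.1686]]
bottle base [[0.6694 0.3507]]
```

The wrist view shows the rod grip at crop (67,303) and its tip at (272,283). The closed sleeve end, with its dark hole, is at (335,235), and the ledge end is at (518,138). The measured sizes check out: 116 mm for the rod, and about 128 mm for the sleeve against a true 130. I'll pick up the rod.

```bash
python3 -c "
from h import *
print(rel(.548,.431,.06,5.6),rel(.548,.431,.018,5.6))"
```

```text
[2.169 0.252 4.548 0.092] [2.167 0.254 5.598 0.092]
```

>>> {"fn": "send_rows", "kwargs": {
  "plan": [
    [[1.1,0.1,0,0.1,0.75],[2.17,0.25,0.6,0.1,0.75],[2.17,0.25,1.8,0.1,0.75],[2.17,0.25,3,0.1,0.75],[2.17,0.25,4.2,0.1,0.75],[2.17,0.25,5,0.1,0.75],[2.17,0.25,5.6,0.1,0.75],[2.17,0.25,5.6,0.1,0.75],[2.17,0.25,5.6,0.1,0.1],[2.17,0.25,5.6,0.1,0.1]]
  ],
  "squeeze": 60
}}

```text
clock: 2.25
position: [0.5507, 0.4304, 0.0206]
tool_rot: [0.673, 0.739, 0.001, -0.001]
contact_force: [-5.1, -1.7, 6.6]
width: 0.42
grip_force: 6.9
```

>>> {"fn": "send_rows", "kwargs": {
  "plan": [
    [[0,0,0,0,0.1],[0,0,0,0,0.1],[0,0,0,0,0.1],[0,0,0,0,0.1]]
  ]
}}

```text
clock: 2.65
position: [0.5518, 0.43, 0.0208]
tool_rot: [0.674, 0.739, 0.002, -0.001]
contact_force: [-2.2, 1.7, 6.0]
width: 0.411
grip_force: 62.4
```

```bash
python3 -c "
from h import *
print(yaw(tool()),tool()[:3,3],rel(.528,.399,.0222,26.7))"
```

```text
5.292731046279589 [0.5518 0.43   0.0208] [-0.717 -0.664 -0.039 -2.676]
```

>>> {"fn": "send_rows", "kwargs": {
  "plan": [
    [[0,0,-0.06,0,0.1],[-0.15,-0.15,-0.06,-0.5,0.1],[-0.3,-0.3,-0.06,-1,0.1],[-0.45,-0.45,-0.06,-1.6,0.1],[-0.6,-0.6,-0.06,-2.2,0.1],[-0.72,-0.66,-0.06,-2.68,0.1],[-0.72,-0.66,-0.06,-2.68,0.1],[-0.72,-0.66,-0.06,-2.68,0.1],[-0.72,-0.66,-0.06,-2.68,0.1]]
  ]
}}

```text
clock: 3.55
position: [0.5273, 0.3955, 0.0208]
tool_rot: [0.525, 0.851, -0.001, 0.0]
contact_force: [-2.4, -2.4, 4.9]
width: 0.412
grip_force: 62.2
```

Run:
```python
from h import *
d=shot("wrist");np.save("pics/d.npy",d,allow_pickle=True)
s=arm.sense();print(yaw(tool()),tool()[:3,3],s["contact_force"],s["grip_force"])
cv2.imwrite("pics/w2.png",ortho(d,(.57,.33),.10,.018))
```

```text
26.631349735679095 [0.5273 0.3955 0.0208] [-2.7348 -2.6497  5.255 ] 62.30909585952759
```

View pics/w2.png

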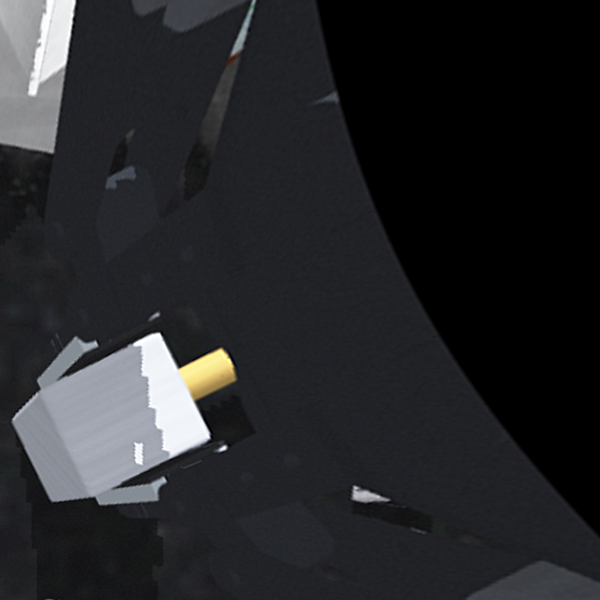

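The wrist view is blocked by the gripper: it shows only the grip block, at (115,420), and the stub of the rod. I'll check the alignment with the fixed cameras.

Run:
```python
from h import *
im=[]
for n in("top","side"):
    d=shot(n);im.append(ortho(d,(.57,.32),.09,.018,400))
cv2.imwrite("pics/ts2.png",np.hstack(im))
```

```text
(no output)
```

View pics/ts2.png

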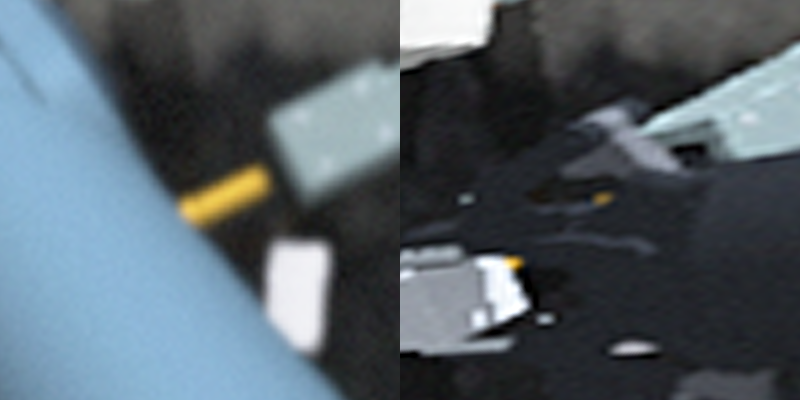

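Run:
```python
from h import *
d=shot("top")
f=lambda uv,z:o2w(d,(.57,.32),.09,.018,uv,z,400)
c=f([(269,120),(309,203)],.038);c=c.mean(0);t=f([(267,180)],.018)[0]
e=f([(270,119),(380,62)],.038);print("edge ang",np.degrees(np.arctan2(*(e[0]-e[1])[::-1])))
r=f([(184.5,214.5),(267,180)],.018);print("rod ang",np.degrees(np.arctan2(*(r[0]-r[1])[::-1])))
for a in(115.5,116.7,118):
    a=np.radians(a);u=np.array([np.cos(a),np.sin(a)]);n=np.array([u[1],-u[0]])
    print(c,t,"along",(t-c)@u,"across",(t-c)@n)
```

```text
edge ang 117.3923695518926
rod ang 112.69379494509212
[0.5829 0.2804] [0.5788 0.2895] along 0.010029868478885018 across 0.00018692063408499507
[0.5829 0.2804] [0.5788 0.2895] along 0.0100237541925786 across 0.0003969293563607055
[0.5829 0.2804] [0.5788 0.2895] along 0.010012168902985282 across 0.0006242394454634305
```

The tip is centred on the hole, about 10 mm off, and the rod points about 3° shallow. I'll make a small turn about the tip, then push.

>>> {"fn": "send_rows", "kwargs": {
  "plan": [
    [[0,-0.05,-0.03,-0.12,0.1],[0,-0.1,-0.03,-0.25,0.1],[-0.15,-0.1,-0.03,-0.25,0.1],[-0.3,-0.1,-0.03,-0.25,0.1],[-0.45,-0.1,-0.03,-0.25,0.1],[-0.6,-0.1,-0.03,-0.25,0.1],[-0.75,-0.1,-0.03,-0.25,0.1]]
  ]
}}

```text
clock: 4.45
position: [0.5375, 0.3676, 0.0218]
tool_rot: [0.51, 0.86, 0.0, -0.0]
contact_force: [-1.3, 0.7, -3.5]
width: 0.409
grip_force: 61.3
```

Run:
```python
from h import *
d=shot("top");im=[ortho(d,(.60,.26),.09,.018,400)]
s=arm.sense();print(yaw(tool()),tool()[:3,3],s["contact_force"],s["grip_force"])
d=shot("side");im.append(ortho(d,(.60,.26),.09,.018,400))
cv2.imwrite("pics/ts3.png",np.hstack(im))
```

```text
28.58793817950719 [0.5383 0.366  0.0218] [ 0.2583 -1.2934 -3.1725] 61.325082778930664
```

View pics/ts3.png

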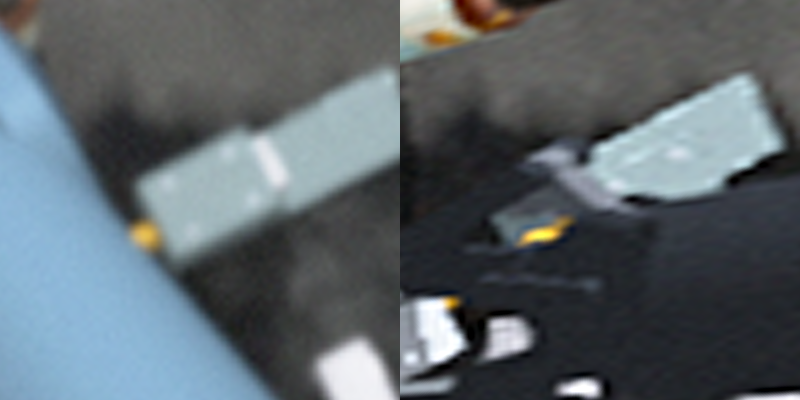

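The rod is in the hole and the block's white end is showing at the mouth, left panel (268,160). I'll push on and then withdraw.

>>> {"fn": "send_rows", "kwargs": {
  "plan": [
    [[-0.15,0,0,0,0.1],[-0.3,-0.01,0,0,0.1],[-0.45,-0.02,0,0,0.1],[-0.6,-0.02,0,0,0.1],[-0.75,-0.03,0,0,0.1],[-0.9,-0.03,0,0,0.1],[-1.05,-0.04,0,0,0.1],[-1.15,-0.04,0,0,0.1],[-1.15,-0.04,0,0,0.1],[-1.15,-0.04,0,0,0.1]]
  ]
}}

```text
clock: 5.55
position: [0.5581, 0.3267, 0.0219]
tool_rot: [0.51, 0.86, -0.0, 0.0]
contact_force: [-0.5, -0.4, -2.9]
width: 0.405
grip_force: 61.3
```

Run:
```python
from h import *
s=arm.sense();print(yaw(tool()),tool()[:3,3],s["contact_force"],s["grip_force"])
d=shot("top");b,im=blocks(d,.029,(.62,.22,.06));print(b)
d=shot("top");b,im=blocks(d,.024,(.43,.23,.16));print(b)
```

```text
28.677893607266522 [0.5581 0.3267 0.0219] [-0.4571 -0.4057 -2.9277] 61.32385611534119
[[  0.6293   0.1992  31.1996  60.6318 110.7256]]
[[  0.3661   0.3544  24.2293  46.3854 165.9638]]
```

>>> {"fn": "send_rows", "kwargs": {
  "plan": [
    [[0.4,0.01,0,0,0.1],[0.8,0.03,0,0,0.1],[1.2,0.04,0,0,0.1],[1.6,0.05,0,0,0.1],[2.0,0.06,0,0,0.1],[2.4,0.3,0,0,0.1],[2.4,0.55,0,0,0.1],[2.4,0.55,0.03,0,0.1],[2.4,0.55,0.03,0,0.1],[2.4,0.55,0.03,0,0.7]]
  ]
}}

```text
clock: 6.65
position: [0.5322, 0.4202, 0.021]
tool_rot: [0.511, 0.86, -0.0, 0.001]
contact_force: [0.4, -0.6, 0.4]
width: 0.57
grip_force: 0.0
```

>>> {"fn": "send_rows", "kwargs": {
  "plan": [
    [[0,0,0,0,0.7],[0,0,0,0,0.7],[0,0,0,0,0.7],[0,0,-1,0,0.7],[0,0,-2.2,0,0.7],[0,0,-3.4,0,0.7],[0,0,-4.6,0,0.7],[0,0,-5,0,0.7],[0,0,-5,0,0.7]]
  ]
}}

```text
clock: 7.55
position: [0.5333, 0.4232, 0.2256]
tool_rot: [0.51, 0.86, 0.004, 0.001]
contact_force: [-0.2, -0.7, -0.2]
width: 0.698
grip_force: 0.0
```

Run:
```python
from h import *
s=arm.sense();print(yaw(tool()),tool()[:3,3],s["contact_force"],s["width"])
print("go",rel(.60,.21,.2,26.7))
d=shot("wrist");np.save("pics/d.npy",d,allow_pickle=True)
print(blocks(d,.024,(.44,.30,.16))[0])
print("rod",blocks(d,.036,(.54,.42,.07))[0])
```

```text
28.6798705551831 [0.5333 0.4232 0.2256] [-0.174  -0.6719 -0.2136] 0.6980297402086552
go [-5.478 -1.101  0.619  0.247]
[[  0.3593   0.2791  38.4579  47.4641 159.3256]
 [  0.3695   0.3599  32.0794  49.889  166.373 ]
 [  0.4436   0.4026  27.6227  46.5431 173.211 ]
 [  0.539    0.2858  21.1175  42.0958 110.6589]
 [  0.5336   0.4195  36.4658  41.5661 117.5973]
 [  0.5866   0.2482  26.7112  61.4357  90.    ]]
rod [[  0.5323   0.4219  35.1873  39.9916 117.7185]]
```

The push is done and the rod lies level at (.532,.422), clear of the sleeve. Next I'll survey from above the wall.

```bash
python3 -c "
from h import *
print(rel(.46,.24,.29,3.5))"
```

```text
[-3.133 -3.754 -1.71   3.149]
```

>>> {"fn": "send_rows", "kwargs": {
  "plan": [
    [[-0.6,-0.7,-0.6,0.8,0.6],[-1.3,-1.5,-1.2,1.6,0.6],[-2,-2.3,-1.7,2.4,0.6],[-2.6,-3.1,-1.7,3.15,0.6],[-3.13,-3.75,-1.7,3.15,0.6],[-3.13,-3.75,-1.7,3.15,0.6],[-3.13,-3.75,-1.7,3.15,0.6],[-3.13,-3.75,-1.7,3.15,0.6],[-3.13,-3.75,-1.7,3.15,0.6]]
  ]
}}

```text
clock: 8.5
position: [0.4593, 0.2413, 0.2877]
tool_rot: [0.684, 0.729, -0.001, -0.0]
contact_force: [0.9, 0.8, 0.1]
width: 0.597
grip_force: 0.0
```

Run:
```python
from h import *
s=arm.sense();print(yaw(tool()),tool()[:3,3],s["dq"])
d=shot("wrist");np.save("pics/d.npy",d,allow_pickle=True)
print(blocks(d,.024,(.47,.26,.19))[0])
cv2.imwrite("pics/w4.png",ortho(d,(.49,.24),.17,.024))
```

```text
3.6285269009168424 [0.4593 0.2413 0.2877] [-0.0031 -0.0039  0.0024 -0.0091  0.0029  0.0035  0.0005]
[[  0.3575   0.2728  26.7903  48.4427 159.1456]
 [  0.3678   0.3551  23.8333  48.9891 166.6075]
 [  0.4427   0.3993  24.8582  45.6215 172.304 ]
 [  0.5106   0.1889  24.6826  45.677   26.5651]
 [  0.5252   0.2782  24.366   45.9544 174.2894]
 [  0.5351   0.4239  36.0476  41.4893 117.8973]
 [  0.648    0.4067  19.9063  28.3664 168.6901]]
```

View pics/w4.png

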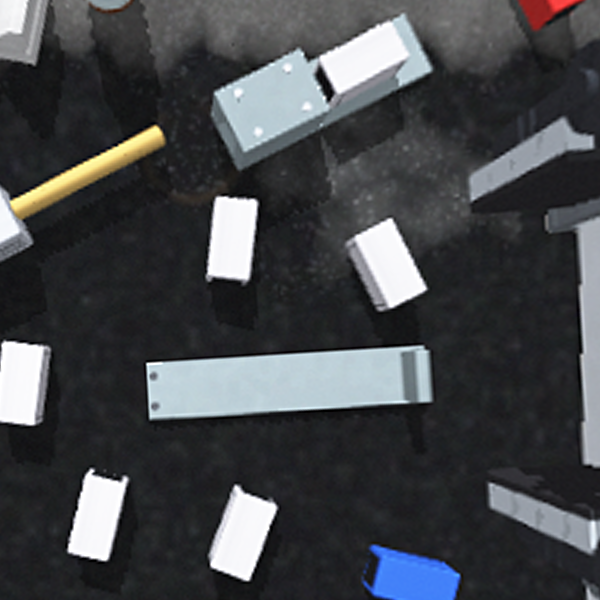

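This view shows everything clearly. The inner block is on the ledge at (362,62), and the five blocks are at (232,240), (387,264), (22,383), (98,515) and (243,533). The plate's left end is at (148,391), and the stop's inner face is at (402,378) at the bottom and (414,376) at the top.

```bash
cat > plan.py <<'E'
from h import *
d=np.load("pics/d.npy",allow_pickle=True).item()
f=lambda uv,z:o2w(d,(.49,.24),.17,.024,uv,z)
L=f([(147,363),(149,419)],.006);S=f([(401,353),(403,404)],.006);S2=f([(413.5,351),(416,402)],.030);E=f([(431,347),(433,400)],.030)
print(L.mean(0),S.mean(0),S2.mean(0),E.mean(0))
v=S.mean(0)-L.mean(0);print("L-S",np.linalg.norm(v),"S-E",np.linalg.norm(E.mean(0)-S2.mean(0)),"ang",np.degrees(np.arctan2(v[1],v[0])), "edge",np.degrees(np.arctan2(*(L[0]-L[1])[::-1])))
I=f([(318,67),(394,15),(409,54),(334,104)],.029);print("inner top",I.mean(0),I)
E
python3 plan.py
```

```text
[0.4373 0.3266] [0.4447 0.1759] [0.4464 0.1767] [0.4481 0.167 ]
L-S 0.1509424600533548 S-E 0.00978694940436947 ang -87.18259881334237 edge 2.045408488887156
inner top [0.6238 0.2049] [[0.6199 0.2306]
 [0.649  0.188 ]
 [0.6271 0.1796]
 [0.5991 0.2216]]
```

```bash
python3 -c "
from h import *
print(rel(.5106,.1889,.08,116.6),rel(.5106,.1889,.014,116.6))"
```

```text
[-1.381  1.198  5.198  8.378] [-1.379  1.199  6.848  8.378]
```

>>> {"fn": "send_rows", "kwargs": {
  "plan": [
    [[-0.4,0.3,0.6,1,0.6],[-0.7,0.6,1.2,2,0.6],[-1,0.9,1.8,3,0.6],[-1.38,1.2,2.4,4,0.6],[-1.38,1.2,3,5,0.6],[-1.38,1.2,3.6,6,0.6],[-1.38,1.2,4.2,7,0.6],[-1.38,1.2,4.8,8,0.6],[-1.38,1.2,5.2,8.38,0.6],[-1.38,1.2,5.2,8.38,0.6]]
  ]
}}

```text
clock: 9.55
position: [0.5088, 0.1879, 0.0777]
tool_rot: [0.973, 0.23, -0.003, 0.001]
contact_force: [-0.7, -0.4, -1.3]
width: 0.6
grip_force: 0.0
```

```bash
python3 -c "
from h import *
print(tool()[:3,3],yaw(tool()),rel(.5106,.1889,.014,116.6))"
```

```text
[0.5088 0.1879 0.0777] -63.423635826748686 [ 0.062 -0.003  1.593 -0.003]
```

>>> {"fn": "send_rows", "kwargs": {
  "plan": [
    [[0.05,0,0.6,0,0.6],[0.05,0,1.2,0,0.6],[0.05,0,1.6,0,0.6],[0.05,0,1.6,0,0.6],[0.05,0,1.6,0,0.05],[0.05,0,1.6,0,0.05],[0.05,0,1.6,0,0.05],[0.05,0,1.6,0,0.05],[0.05,0,1.6,0,0.05],[0.05,0,1.6,0,0.05]]
  ],
  "squeeze": 60
}}

```text
clock: 10.55
position: [0.5141, 0.1891, 0.0182]
tool_rot: [0.973, 0.229, 0.001, -0.0]
contact_force: [0.0, -1.0, 5.2]
width: 0.265
grip_force: 61.1
```

>>> {"fn": "send_rows", "kwargs": {
  "plan": [
    [[0,0,-0.5,0,0.05],[0,0,-1,0,0.05],[0,0,-1.5,0,0.05],[0,0,-1.5,0,0.05]]
  ]
}}

```text
clock: 10.95
position: [0.5147, 0.1895, 0.0791]
tool_rot: [0.973, 0.229, 0.003, -0.001]
contact_force: [1.2, -0.1, -1.4]
width: 0.265
grip_force: 60.2
```

```bash
python3 -c "
from h import *
print(arm.sense()['width'],rel(.4435,.2055,.05,3.0),rel(.4435,.2055,.0205,3.0))"
```

```text
0.2647025287128936 [-1.419 -1.152  0.719 -8.318] [-1.423 -1.151  1.456 -8.318]
```

>>> {"fn": "send_rows", "kwargs": {
  "plan": [
    [[-0.2,-0.1,0,-1,0.05],[-0.4,-0.3,0,-2,0.05],[-0.6,-0.45,0,-3,0.05],[-0.8,-0.6,0,-4,0.05],[-1,-0.8,0,-5,0.05],[-1.2,-0.9,0,-6,0.05],[-1.4,-1.1,0,-7,0.05],[-1.4,-1.15,0,-8,0.05],[-1.4,-1.15,0.4,-8.3,0.05],[-1.4,-1.15,0.7,-8.3,0.05]]
  ]
}}

```text
clock: 11.95
position: [0.441, 0.2047, 0.0473]
tool_rot: [0.689, 0.725, -0.001, -0.0]
contact_force: [0.2, 0.4, -1.3]
width: 0.264
grip_force: 60.3
```

>>> {"fn": "send_rows", "kwargs": {
  "plan": [
    [[0,0,0,0,0.05],[0,0,0,0,0.05],[0,0,0,0,0.05]]
  ]
}}

```text
clock: 12.25
position: [0.4424, 0.2048, 0.0487]
tool_rot: [0.689, 0.724, 0.0, 0.0]
contact_force: [-0.1, -0.1, -0.9]
width: 0.267
grip_force: 60.3
```

Run:
```python
from h import *
print(yaw(tool()),tool()[:3,3],rel(.4435,.2075,.023,3.0))
d=shot("wrist");np.save("pics/d.npy",d,allow_pickle=True)
cv2.imwrite("pics/w5.png",d["bgr"])
```

```text
2.8228935209267068 [0.4424 0.2048 0.0487] [ 0.065  0.032  0.644 -0.022]
```

View pics/w5.png

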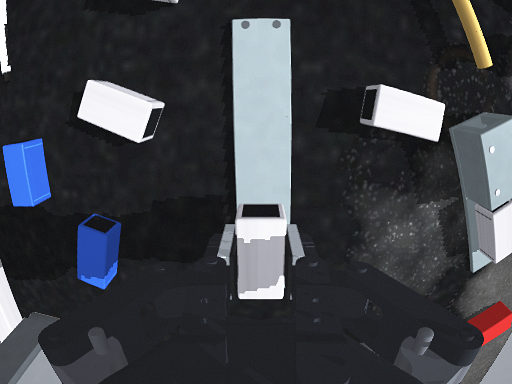

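The held block at (261,250) is in line with the plate, whose middle is at column 262. I'll lower it, slide it to the stop and release.

>>> {"fn": "send_rows", "kwargs": {
  "plan": [
    [[0.05,0.03,0.3,0,0.05],[0.05,0.03,0.5,0,0.05],[0.05,0.03,0.65,0,0.05],[0.05,0.03,0.65,0,0.05],[0.05,0.03,0.65,0,0.05]]
  ]
}}

```text
clock: 12.8
position: [0.4428, 0.207, 0.024]
tool_rot: [0.689, 0.725, -0.001, -0.001]
contact_force: [-5.1, -2.3, 16.1]
width: 0.262
grip_force: 62.5
```

>>> {"fn": "send_rows", "kwargs": {
  "plan": [
    [[-0.06,0,0,0,0.05],[-0.12,0,0,0,0.05],[-0.18,0,0,0,0.05],[-0.24,0,0,0,0.05],[-0.3,0,0,0,0.05],[-0.3,0,0,0,0.05]]
  ]
}}

```text
clock: 13.4
position: [0.4449, 0.2024, 0.0242]
tool_rot: [0.688, 0.726, 0.005, -0.002]
contact_force: [-1.9, 10.0, 4.9]
width: 0.264
grip_force: 60.9
```

>>> {"fn": "send_rows", "kwargs": {
  "plan": [
    [[0.15,0,0,0,0.05],[0.15,0,0,0,0.5],[0.15,0,0,0,0.5],[0.15,0,0,0,0.5],[0.15,0,-0.5,0,0.5],[0.15,0,-1.5,0,0.5],[0.4,0,-2.6,0,0.5],[0.7,0,-3.8,0,0.5],[1,0.3,-5,0,0.5],[1,0.3,-6.2,0,0.5]]
  ]
}}

```text
clock: 14.4
position: [0.4538, 0.2368, 0.2722]
tool_rot: [0.689, 0.725, 0.0, -0.0]
contact_force: [0.4, 1.8, -0.7]
width: 0.501
grip_force: 0.0
```

>>> {"fn": "send_rows", "kwargs": {
  "plan": [
    [[0,0,-0.4,0,0.5],[0,0,-0.4,0,0.5],[0,0,-0.4,0,0.5],[0,0,-0.4,0,0.5]]
  ]
}}

```text
clock: 14.8
position: [0.4523, 0.2345, 0.2841]
tool_rot: [0.689, 0.724, -0.002, -0.0]
contact_force: [-0.6, -0.1, 0.0]
width: 0.5
grip_force: 0.0
```

```bash
cat > survey.py <<'E'
from h import *
import sys
s=arm.sense();print("yaw",yaw(tool()),tool()[:3,3],s["clock"])
d=shot("wrist");np.save("pics/d.npy",d,allow_pickle=True)
b,im=blocks(d,.024,(.47,.26,.19));print(b)
w=np.array([.0523,-.9986]);n=np.array([.9986,.0523]);c=np.array([.4415,.2484])
for z in (.030,.054,.078):
    q=blocks(d,z,(.442,.248,.11))[0]
    for r in q:
        e=r[:2]-c
        if abs(e@n)<.02: print("wall z",z,"x %.1f y %.1f"%(1e3*e@n,1e3*e@w),r[2:])
if len(sys.argv)>1: print("rel",rel(*map(float,sys.argv[1:])))
E
python3 survey.py
```

```text
yaw 2.842728485861201 [0.4523 0.2345 0.2841] 14.8
[[  0.3574   0.2725  26.2844  47.8169 159.4439]
 [  0.3679   0.355   23.8853  49.1031 166.5043]
 [  0.4428   0.3994  24.0631  45.8204 172.4053]
 [  0.5251   0.2781  24.0934  45.4963 173.418 ]
 [  0.5351   0.4239  35.9152  41.9162 117.2996]
 [  0.6481   0.407   19.6608  27.8624 169.5085]]
```

```bash
python3 -c "
from h import *
print(rel(.5251,.2781,.08,83.7),rel(.5251,.2781,.014,83.7))
d=np.load('pics/d.npy',allow_pickle=True).item()
cv2.imwrite('pics/w6.png',ortho(d,(.46,.25),.12,.030,500))"
```

```text
[  1.011   1.891   5.091 -10.107] [  1.016   1.898   6.741 -10.107]
```

View pics/w6.png

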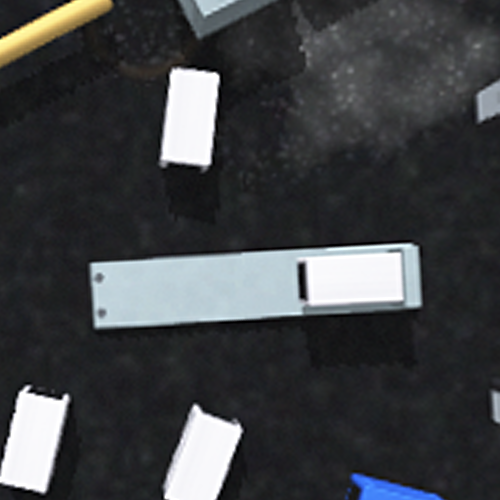

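The first block sits against the stop at crop (353,280), about 1–2 mm low across the plate. I'll fetch the block at (190,118) next.

>>> {"fn": "send_rows", "kwargs": {
  "plan": [
    [[0.1,0.2,0.4,-1.05,0.5],[0.2,0.4,0.8,-2.1,0.5],[0.4,0.6,1.2,-3.15,0.5],[0.6,0.9,1.8,-4.2,0.5],[0.8,1.2,2.4,-5.25,0.5],[1,1.5,3,-6.3,0.5],[1.01,1.9,3.6,-7.35,0.5],[1.01,1.9,4.2,-8.4,0.5],[1.01,1.9,4.8,-9.4,0.5],[1.01,1.9,5.1,-10.1,0.5]]
  ]
}}

```text
clock: 15.85
position: [0.5247, 0.2777, 0.0779]
tool_rot: [0.053, 0.999, -0.002, -0.003]
contact_force: [-0.1, -0.2, 0.0]
width: 0.501
grip_force: 0.0
```

>>> {"fn": "send_rows", "kwargs": {
  "plan": [
    [[0,0,0,0,0.5],[0,0,0,0,0.5],[0,0,0,0,0.5],[0,0,0,0,0.5]]
  ]
}}

```text
clock: 16.25
position: [0.5283, 0.2801, 0.0837]
tool_rot: [0.056, 0.998, 0.001, 0.001]
contact_force: [0.8, 0.3, 0.5]
width: 0.496
grip_force: 0.0
```

```bash
python3 -c "
from h import *
print(tool()[:3,3],yaw(tool()),rel(.5251,.2781,.014,83.7),arm.sense()['clock'])"
```

```text
[0.5283 0.2801 0.0837] 83.61244917793394 [ 0.078 -0.061  1.742 -0.011] 16.25
```

>>> {"fn": "send_rows", "kwargs": {
  "plan": [
    [[0.08,-0.06,0.6,0,0.5],[0.08,-0.06,1.2,0,0.5],[0.08,-0.06,1.7,0,0.5],[0.08,-0.06,1.7,0,0.5],[0.08,-0.06,1.7,0,0.05],[0.08,-0.06,1.7,0,0.05],[0.08,-0.06,1.7,0,0.05],[0.08,-0.06,1.7,0,0.05],[0.08,-0.06,1.7,0,0.05],[0.08,-0.06,1.7,0,0.05]]
  ]
}}

```text
clock: 17.25
position: [0.5253, 0.2783, 0.0161]
tool_rot: [0.055, 0.998, 0.001, 0.001]
contact_force: [0.6, -0.9, 5.7]
width: 0.266
grip_force: 61.7
```

>>> {"fn": "send_rows", "kwargs": {
  "plan": [
    [[0,0,-0.5,0,0.05],[0,0,-1,0,0.05],[0,0,-1.5,0,0.05],[0,0,-1.5,0,0.05],[0,0,-1.5,0,0.05]]
  ]
}}

```text
clock: 17.75
position: [0.524, 0.2776, 0.0744]
tool_rot: [0.055, 0.998, 0.0, -0.0]
contact_force: [-0.5, -0.3, -1.5]
width: 0.266
grip_force: 61.0
```

```bash
python3 -c "
from h import *
print(arm.sense()['width'],arm.sense()['grip_force'],rel(.4425,.254,.07,3.0))"
```

```text
0.265991973018359 61.0107421875 [ 1.96  -0.811  0.109 10.083]
```

>>> {"fn": "send_rows", "kwargs": {
  "plan": [
    [[0.2,-0.1,0,1,0.05],[0.4,-0.2,0,2,0.05],[0.6,-0.3,0,3,0.05],[0.8,-0.4,0,4,0.05],[1,-0.5,0,5,0.05],[1.2,-0.6,0,6,0.05],[1.4,-0.7,0,7,0.05],[1.6,-0.8,0,8,0.05],[1.8,-0.81,0,9,0.05],[1.96,-0.81,0.1,10.05,0.05]]
  ]
}}

```text
clock: 18.75
position: [0.4413, 0.2532, 0.0693]
tool_rot: [0.689, 0.725, -0.001, -0.0]
contact_force: [0.4, 0.1, -1.0]
width: 0.267
grip_force: 61.0
```

>>> {"fn": "send_rows", "kwargs": {
  "plan": [
    [[0,0,0,0,0.05],[0,0,0.2,0,0.05],[0,0,0.5,0,0.05],[0,0,0.5,0,0.05],[0,0,0.5,0,0.05],[0,0,0.5,0,0.05]]
  ]
}}

```text
clock: 19.35
position: [0.4431, 0.2539, 0.0506]
tool_rot: [0.687, 0.727, 0.0, 0.0]
contact_force: [0.6, 0.1, -1.6]
width: 0.261
grip_force: 61.0
```

```bash
python3 -c "
from h import *
print(tool()[:3,3],yaw(tool()),arm.sense()['width'],arm.sense()['grip_force'],rel(.4425,.252,.0215,3.0))"
```

```text
[0.4431 0.2539 0.0506] 3.2581618537679953 0.2612234925726039 60.97240447998047 [-0.048 -0.018  0.728  0.032]
```

>>> {"fn": "send_rows", "kwargs": {
  "plan": [
    [[-0.05,-0.02,0.3,0,0.05],[-0.05,-0.02,0.6,0,0.05],[-0.05,-0.02,0.73,0,0.05],[-0.05,-0.02,0.73,0,0.05],[-0.11,-0.02,0.73,0,0.05],[-0.17,-0.02,0.73,0,0.05],[-0.23,-0.02,0.73,0,0.05],[-0.29,-0.02,0.73,0,0.05],[-0.32,-0.02,0.73,0,0.05],[-0.32,-0.02,0.73,0,0.05]]
  ]
}}

```text
clock: 20.35
position: [0.4435, 0.244, 0.022]
tool_rot: [0.686, 0.727, 0.002, -0.001]
contact_force: [-1.9, 6.8, 2.9]
width: 0.265
grip_force: 61.6
```

>>> {"fn": "send_rows", "kwargs": {
  "plan": [
    [[0.07,0,0,0,0.05],[0.13,0,0,0,0.05],[0.13,0,0,0,0.5],[0.13,0,0,0,0.5],[0.13,0,0,0,0.5],[0.13,0,-0.5,0,0.5],[0.13,0,-1.6,0,0.5],[0.13,0.1,-2.8,0,0.5],[0,0.3,-4,0,0.5],[0,0.3,-5.2,0,0.5]]
  ]
}}

```text
clock: 21.35
position: [0.455, 0.2403, 0.2309]
tool_rot: [0.687, 0.726, -0.0, 0.001]
contact_force: [-0.2, 1.0, -0.3]
width: 0.499
grip_force: 0.0
```

>>> {"fn": "send_rows", "kwargs": {
  "plan": [
    [[0,0,-1.2,0,0.5],[0,0,-1.4,0,0.5],[0,0,-1.4,0,0.5],[0,0,-1.4,0,0.5],[0,0,-1.4,0,0.5],[0,0,-1.4,0,0.5],[0,0,-1.4,0,0.5]]
  ]
}}

```text
clock: 22.05
position: [0.4539, 0.2415, 0.2839]
tool_rot: [0.687, 0.727, -0.002, -0.0]
contact_force: [-0.2, -0.5, 0.5]
width: 0.5
grip_force: 0.0
```

```bash
sed -i 's/h=roi\[2\] if roi else 0.3;px=600/h=roi[2] if roi else 0.3;px=600/; s/hsv\[...,2\]>185)&(hsv\[...,1\]<60)/hsv[...,2]>200)\&(hsv[...,1]<22)/' h.py; python3 survey.py .4428 .3994 .08 82.4
```

```text
yaw 3.263744324638651 [0.4539 0.2415 0.2839] 22.05
[[  0.3573   0.2727  26.4329  47.3714 159.444 ]
 [  0.3679   0.355   23.6476  48.603  166.7595]
 [  0.4429   0.3997  23.7599  45.2297 173.0888]
 [  0.535    0.4242  35.4019  40.7064 117.3499]
 [  0.6278   0.2032  24.0322  47.2061 118.0725]
 [  0.648    0.4067  19.533   28.242  168.6901]]
rel [ 3.961 -0.051  5.102 -9.893]
```

>>> {"fn": "send_rows", "kwargs": {
  "plan": [
    [[0.4,0,0.4,-1.05,0.5],[0.8,0,0.8,-2.1,0.5],[1.2,0,1.2,-3.15,0.5],[1.7,0,1.8,-4.2,0.5],[2.2,0,2.4,-5.25,0.5],[2.7,0,3,-6.3,0.5],[3.2,0,3.6,-7.35,0.5],[3.7,-0.05,4.2,-8.4,0.5],[3.96,-0.05,4.8,-9.4,0.5],[3.96,-0.05,5.1,-9.9,0.5]]
  ]
}}

```text
clock: 23.1
position: [0.4412, 0.4017, 0.0785]
tool_rot: [0.062, 0.998, -0.001, -0.002]
contact_force: [-1.0, -0.3, -0.1]
width: 0.497
grip_force: 0.0
```

>>> {"fn": "send_rows", "kwargs": {
  "plan": [
    [[0,0,0,0,0.5],[0,0,0,0,0.5],[0,0,0,0,0.5],[0,0,0,0,0.5],[0,0,0,0,0.5]]
  ]
}}

```text
clock: 23.6
position: [0.4443, 0.4003, 0.0825]
tool_rot: [0.066, 0.998, 0.001, 0.001]
contact_force: [0.3, -0.4, -0.3]
width: 0.499
grip_force: 0.0
```

```bash
python3 -c "
from h import *
print(tool()[:3,3],yaw(tool()),rel(.4429,.3997,.0125,83.0),arm.sense()['clock'])
d=shot('wrist');print(blocks(d,.024,(.47,.36,.12))[0])"
```

```text
[0.4443 0.4003 0.0825] 82.41246712928583 [ 0.034 -0.021  1.751 -0.073] 23.6
[[  0.3613   0.2776  36.1915  37.1017 159.7751]
 [  0.3748   0.3517  17.9852  25.6136 166.6075]
 [  0.4453   0.2522  23.7266  25.8067  93.2705]
 [  0.442    0.4004  23.2656  44.775  172.6476]
 [  0.5361   0.4164  20.7047  35.2231 117.8973]]
```

>>> {"fn": "send_rows", "kwargs": {
  "plan": [
    [[0.04,-0.02,0.6,0,0.5],[0.04,-0.02,1.2,0,0.5],[0.04,-0.02,1.73,0,0.5],[0.04,-0.02,1.73,0,0.5],[0.04,-0.02,1.73,0,0.05],[0.04,-0.02,1.73,0,0.05],[0.04,-0.02,1.73,0,0.05],[0.04,-0.02,1.73,0,0.05],[0.04,-0.02,1.73,0,0.05],[0.04,-0.02,1.73,0,0.05]]
  ]
}}

```text
clock: 24.65
position: [0.4422, 0.3997, 0.0132]
tool_rot: [0.066, 0.998, 0.0, 0.0]
contact_force: [-1.2, -2.1, 4.8]
width: 0.266
grip_force: 60.9
```

>>> {"fn": "send_rows", "kwargs": {
  "plan": [
    [[0,0,-0.5,0,0.05],[0,0,-1,0,0.05],[0,0,-1.5,0,0.05],[0,0,-1.5,0,0.05],[0,0,-1.5,0,0.05]]
  ]
}}

```text
clock: 25.15
position: [0.4417, 0.3993, 0.0719]
tool_rot: [0.066, 0.998, 0.0, -0.0]
contact_force: [-0.2, -0.9, -1.6]
width: 0.264
grip_force: 60.2
```

```bash
python3 -c "
from h import *
print(arm.sense()['width'],arm.sense()['grip_force'],rel(.4405,.303,.06,3.0))"
```

```text
0.2643553931304391 60.24601221084595 [-0.286 -2.391  0.297  9.933]
```

>>> {"fn": "send_rows", "kwargs": {
  "plan": [
    [[0,-0.2,0,1,0.05],[0,-0.4,0,2,0.05],[-0.1,-0.7,0,3,0.05],[-0.1,-1,0,4,0.05],[-0.2,-1.3,0,5,0.05],[-0.2,-1.6,0,6,0.05],[-0.2,-1.9,0,7,0.05],[-0.29,-2.2,0,8,0.05],[-0.29,-2.39,0,9,0.05],[-0.29,-2.39,0.3,9.93,0.05]]
  ]
}}

```text
clock: 26.15
position: [0.441, 0.3011, 0.0596]
tool_rot: [0.691, 0.723, -0.0, 0.0]
contact_force: [-0.0, 1.1, -1.2]
width: 0.265
grip_force: 60.2
```

>>> {"fn": "send_rows", "kwargs": {
  "plan": [
    [[0,0,0,0,0.05],[0,0,0,0,0.05],[0,0,0,0,0.05],[0,0,0,0,0.05]]
  ]
}}

```text
clock: 26.55
position: [0.441, 0.3035, 0.0604]
tool_rot: [0.688, 0.726, 0.0, -0.0]
contact_force: [0.2, -0.6, -0.9]
width: 0.266
grip_force: 60.2
```

```bash
python3 -c "
from h import *
print(tool()[:3,3],yaw(tool()),arm.sense()['width'],arm.sense()['grip_force'],rel(.4400,.301,.0185,3.0))"
```

```text
[0.441  0.3035 0.0604] 3.104148419743138 0.26565516046422116 60.189220905303955 [-0.06  -0.029  1.048  0.013]
```

>>> {"fn": "send_rows", "kwargs": {
  "plan": [
    [[-0.05,-0.02,0.4,0,0.05],[-0.05,-0.02,0.8,0,0.05],[-0.05,-0.02,1.05,0,0.05],[-0.05,-0.02,1.05,0,0.05],[-0.12,-0.02,1.05,0,0.05],[-0.18,-0.02,1.05,0,0.05],[-0.24,-0.02,1.05,0,0.05],[-0.3,-0.02,1.05,0,0.05],[-0.34,-0.02,1.05,0,0.05],[-0.34,-0.02,1.05,0,0.05]]
  ]
}}

```text
clock: 27.55
position: [0.4414, 0.2898, 0.0186]
tool_rot: [0.688, 0.725, 0.001, 0.0]
contact_force: [0.3, 2.3, 3.3]
width: 0.267
grip_force: 61.8
```

>>> {"fn": "send_rows", "kwargs": {
  "plan": [
    [[0.05,0,0,0,0.05],[0.1,0,0,0,0.05],[0.1,0,0,0,0.5],[0.1,0,0,0,0.5],[0.1,0,0,0,0.5],[0.1,0,-0.5,0,0.5],[0,0,-1.6,0,0.5],[-0.3,0.1,-2.8,0,0.5],[-0.7,0.3,-4,0,0.5],[-1.2,0.3,-5.2,0,0.5]]
  ]
}}

```text
clock: 28.55
position: [0.4554, 0.2431, 0.2249]
tool_rot: [0.688, 0.726, -0.0, 0.0]
contact_force: [0.1, 0.5, -0.0]
width: 0.501
grip_force: 0.0
```

>>> {"fn": "send_rows", "kwargs": {
  "plan": [
    [[0,0,-1.2,0,0.5],[0,0,-1.4,0,0.5],[0,0,-1.4,0,0.5],[0,0,-1.4,0,0.5],[0,0,-1.4,0,0.5],[0,0,-1.4,0,0.5],[0,0,-1.4,0,0.5]]
  ]
}}

```text
clock: 29.25
position: [0.4545, 0.2431, 0.2779]
tool_rot: [0.688, 0.726, -0.001, 0.0]
contact_force: [0.7, 0.1, -0.5]
width: 0.496
grip_force: 0.0
```

```bash
python3 survey.py .3679 .355 .08 76.6;  python3 -c "
from h import *
d=np.load('pics/d.npy',allow_pickle=True).item()
cv2.imwrite('pics/w7.png',ortho(d,(.45,.25),.12,.030,600))"
```

```text
yaw 3.030375411853056 [0.4545 0.2431 0.2779] 29.25
[[  0.3575   0.2727  26.4651  47.8279 159.5901]
 [  0.3679   0.3551  23.5646  48.4863 166.5043]
 [  0.5351   0.4241  36.113   40.5276 117.1497]
 [  0.628    0.2035  24.2923  47.729  117.4744]
 [  0.648    0.4064  20.0386  26.9137 172.4054]]
rel [ 2.915 -2.013  4.953 -9.197]
```

View pics/w7.png

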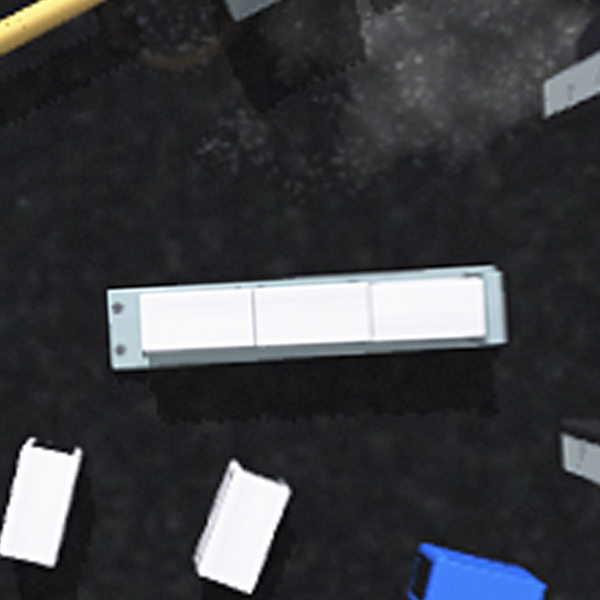

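The three blocks are butted, at crop (198,320), (312,314) and (428,307), against the stop at (487,305). Along the wall that puts them at about +49, +3 and -43 mm. Now the second course.

>>> {"fn": "send_rows", "kwargs": {
  "plan": [
    [[0.3,-0.2,0.4,-1.05,0.5],[0.6,-0.4,0.8,-2.1,0.5],[0.9,-0.6,1.2,-3.15,0.5],[1.2,-0.8,1.8,-4.2,0.5],[1.6,-1.1,2.4,-5.25,0.5],[2,-1.4,3,-6.3,0.5],[2.4,-1.7,3.6,-7.35,0.5],[2.9,-2.01,4.2,-8.4,0.5],[2.92,-2.01,4.8,-9.2,0.5],[2.92,-2.01,4.9,-9.2,0.5]]
  ]
}}

```text
clock: 30.3
position: [0.3662, 0.3546, 0.0803]
tool_rot: [0.115, 0.993, -0.003, -0.002]
contact_force: [0.2, -0.1, 0.1]
width: 0.503
grip_force: 0.0
```

>>> {"fn": "send_rows", "kwargs": {
  "plan": [
    [[0,0,0,0,0.5],[0,0,0,0,0.5],[0,0,0,0,0.5],[0,0,0,0,0.5],[0,0,0,0,0.5]]
  ]
}}

```text
clock: 30.8
position: [0.3693, 0.3561, 0.0841]
tool_rot: [0.117, 0.993, 0.001, 0.0]
contact_force: [-0.7, -0.8, -0.2]
width: 0.497
grip_force: 0.0
```

Run:
```python
from h import *
print(tool()[:3,3],yaw(tool()),rel(.3679,.355,.0135,76.5),arm.sense()['clock'])
d=np.load('pics/d.npy',allow_pickle=True).item()
f=lambda uv,z:o2w(d,(.45,.25),.12,.030,uv,z)
P=f([(108,289),(112,367)],.006).mean(0);Q=f([(484,274),(490,338)],.030).mean(0)
for a,b in [((141,293),(145,350)),((254,286),(256,346)),((371,281),(373,341)),((484,276),(487,335))]:
    m=f([a,b],.030);m=m.mean(0);t=(m[1]-P[1])/(Q[1]-P[1]);print(m,"line x",P[0]+t*(Q[0]-P[0]))
print(P,Q)
d=shot('wrist');print(blocks(d,.024,(.40,.33,.10))[0])
```

```text
[0.3693 0.3561 0.0841] 76.57336156504337 [ 0.03  -0.037  1.766  0.009] 30.8
[0.4412 0.3127] line x 0.438626229109928
[0.4434 0.2678] line x 0.4414813924707287
[0.4454 0.221 ] line x 0.4444640184815652
[0.4476 0.1755] line x 0.4473574206373766
[0.4377 0.3267] [0.4474 0.1749]
[[  0.3533   0.2766  29.5692  50.6003 159.3765]
 [  0.3651   0.3559  23.4442  45.016  166.6755]
 [  0.4444   0.3045  17.3623  23.7062   0.    ]]
```

>>> {"fn": "send_rows", "kwargs": {
  "plan": [
    [[0.06,-0.03,0.6,0,0.5],[0.06,-0.03,1.2,0,0.5],[0.06,-0.03,1.75,0,0.5],[0.06,-0.03,1.75,0,0.5],[0.06,-0.03,1.75,0,0.05],[0.06,-0.03,1.75,0,0.05],[0.06,-0.03,1.75,0,0.05],[0.06,-0.03,1.75,0,0.05],[0.06,-0.03,1.75,0,0.05],[0.06,-0.03,1.75,0,0.05]]
  ]
}}

```text
clock: 31.85
position: [0.3667, 0.3558, 0.0142]
tool_rot: [0.117, 0.993, 0.001, 0.0]
contact_force: [-1.3, -0.3, 5.7]
width: 0.269
grip_force: 61.0
```

>>> {"fn": "send_rows", "kwargs": {
  "plan": [
    [[0,0,-0.6,0,0.05],[0,0,-1.2,0,0.05],[0,0,-1.8,0,0.05],[0,0,-2,0,0.05],[0,0,-2,0,0.05],[0,0,-2,0,0.05]]
  ]
}}

```text
clock: 32.45
position: [0.3655, 0.3547, 0.0924]
tool_rot: [0.116, 0.993, -0.001, -0.0]
contact_force: [-0.3, 0.3, -1.5]
width: 0.268
grip_force: 60.3
```

```bash
python3 -c "
from h import *
print(arm.sense()['width'],arm.sense()['grip_force'],rel(.4448,.2234,.09,3.2))"
```

```text
0.26810044549042555 60.29039025306702 [-2.688 -2.735  0.061  9.179]
```

>>> {"fn": "send_rows", "kwargs": {
  "plan": [
    [[-0.3,-0.3,0,1,0.05],[-0.6,-0.6,0,2,0.05],[-0.9,-0.9,0,3,0.05],[-1.2,-1.2,0,4,0.05],[-1.5,-1.5,0,5,0.05],[-1.8,-1.8,0,6,0.05],[-2.1,-2.1,0,7,0.05],[-2.4,-2.4,0,8,0.05],[-2.69,-2.74,0,9,0.05],[-2.69,-2.74,0.2,9.18,0.05]]
  ]
}}

```text
clock: 33.45
position: [0.4466, 0.2206, 0.0846]
tool_rot: [0.689, 0.724, -0.001, 0.001]
contact_force: [1.1, -0.2, -0.9]
width: 0.265
grip_force: 60.3
```

>>> {"fn": "send_rows", "kwargs": {
  "plan": [
    [[0,0,0,0,0.05],[0,0,0,0,0.05],[0,0,0,0,0.05],[0,0,0.2,0,0.05],[0,0,0.2,0,0.05],[0,0,0.2,0,0.05],[0,0,0.2,0,0.05]]
  ]
}}

```text
clock: 34.15
position: [0.4455, 0.2237, 0.0773]
tool_rot: [0.687, 0.727, 0.0, -0.0]
contact_force: [-0.6, -0.5, -1.7]
width: 0.27
grip_force: 60.3
```

```bash
python3 -c "
from h import *
print(tool()[:3,3],yaw(tool()),arm.sense()['width'],arm.sense()['grip_force'],rel(.4448,.2234,.0440,3.2))"
```

```text
[0.4455 0.2237 0.0773] 3.1935329979581333 0.26951619292245355 60.28851628303528 [-0.008 -0.018  0.833 -0.001]
```

Then lower, release and rise to the survey height.

>>> {"fn": "send_rows", "kwargs": {
  "plan": [
    [[0,-0.02,0.4,0,0.05],[0,-0.02,0.7,0,0.05],[0,-0.02,0.82,0,0.05],[0,-0.02,0.82,0,0.05],[0,-0.02,0.82,0,0.05],[0,-0.02,0.82,0,0.05]]
  ]
}}

```text
clock: 34.75
position: [0.4448, 0.2236, 0.0445]
tool_rot: [0.687, 0.726, 0.0, 0.0]
contact_force: [0.4, 1.0, -1.5]
width: 0.267
grip_force: 60.3
```

>>> {"fn": "send_rows", "kwargs": {
  "plan": [
    [[0,0,0,0,0.5],[0,0,0,0,0.5],[0,0,0,0,0.5],[0,0,-0.5,0,0.5],[0,0,-1.5,0,0.5],[0.2,0.1,-2.6,0,0.5],[0.4,0.3,-3.8,0,0.5],[0.5,0.3,-5,0,0.5],[0.5,0.3,-6,0,0.5],[0.5,0.3,-6,0,0.5]]
  ]
}}

```text
clock: 35.75
position: [0.4596, 0.2463, 0.2912]
tool_rot: [0.687, 0.726, 0.007, 0.0]
contact_force: [1.0, -0.0, -0.6]
width: 0.5
grip_force: 0.0
```

>>> {"fn": "send_rows", "kwargs": {
  "plan": [
    [[0,0,0,0,0.5],[0,0,0,0,0.5],[0,0,0,0,0.5],[0,0,0,0,0.5]]
  ]
}}

```text
clock: 36.15
position: [0.4547, 0.2437, 0.283]
tool_rot: [0.687, 0.726, -0.002, 0.0]
contact_force: [0.0, 0.5, -0.6]
width: 0.498
grip_force: 0.0
```

```bash
python3 survey.py .3567 .2730 .085 69.5
```

```text
yaw 3.170972354540339 [0.4547 0.2437 0.283 ] 36.15
[[  0.3573   0.2728  26.3587  47.6684 159.444 ]
 [  0.5351   0.4241  35.5344  40.6582 117.5973]
 [  0.6277   0.2036  24.1505  47.5921 118.6105]
 [  0.6484   0.4068  19.6575  27.4955 168.6901]]
rel [ 0.875 -2.402  4.958 -8.291]
```

>>> {"fn": "send_rows", "kwargs": {
  "plan": [
    [[0.1,-0.3,0.4,-1.05,0.5],[0.2,-0.6,0.8,-2.1,0.5],[0.3,-0.9,1.2,-3.15,0.5],[0.4,-1.2,1.8,-4.2,0.5],[0.5,-1.5,2.4,-5.25,0.5],[0.6,-1.8,3,-6.3,0.5],[0.7,-2.1,3.6,-7.35,0.5],[0.88,-2.4,4.2,-8.3,0.5],[0.88,-2.4,4.8,-8.3,0.5],[0.88,-2.4,4.9,-8.3,0.5]]
  ]
}}

```text
clock: 37.2
position: [0.3553, 0.2722, 0.0857]
tool_rot: [0.177, 0.984, -0.003, -0.002]
contact_force: [0.1, 0.1, 0.0]
width: 0.501
grip_force: 0.0
```

>>> {"fn": "send_rows", "kwargs": {
  "plan": [
    [[0,0,0,0,0.5],[0,0,0,0,0.5],[0,0,0,0,0.5],[0,0,0,0,0.5],[0,0,0,0,0.5]]
  ]
}}

```text
clock: 37.7
position: [0.3582, 0.2745, 0.0892]
tool_rot: [0.177, 0.984, 0.001, 0.0]
contact_force: [-0.3, 0.5, 0.2]
width: 0.496
grip_force: 0.0
```

Run:
```python
from h import *
d=shot('wrist');b=blocks(d,.024,(.37,.28,.08))[0];print(b)
print(tool()[:3,3],yaw(tool()),rel(.3567,.273,.0135,69.4),arm.sense()['clock'])
```

```text
[[  0.3545   0.272   23.5135  45.0717 159.7174]
 [  0.4419   0.2657  16.2938  38.4641  90.    ]]
[0.3581 0.2744 0.0891] 69.5723332776456 [ 0.021 -0.048  1.889  0.022] 37.75
```

>>> {"fn": "send_rows", "kwargs": {
  "plan": [
    [[0.04,-0.06,0.6,0,0.5],[0.04,-0.06,1.2,0,0.5],[0.04,-0.06,1.88,0,0.5],[0.04,-0.06,1.88,0,0.5],[0.04,-0.06,1.88,0,0.05],[0.04,-0.06,1.88,0,0.05],[0.04,-0.06,1.88,0,0.05],[0.04,-0.06,1.88,0,0.05],[0.04,-0.06,1.88,0,0.05],[0.04,-0.06,1.88,0,0.05]]
  ]
}}

```text
clock: 38.75
position: [0.3559, 0.273, 0.0141]
tool_rot: [0.177, 0.984, 0.001, 0.0]
contact_force: [-0.4, -0.1, 6.3]
width: 0.267
grip_force: 60.4
```

>>> {"fn": "send_rows", "kwargs": {
  "plan": [
    [[0,0,-0.6,0,0.05],[0,0,-1.2,0,0.05],[0,0,-1.8,0,0.05],[0,0,-2,0,0.05],[0,0,-2,0,0.05],[0,0,-2,0,0.05]]
  ]
}}

```text
clock: 39.35
position: [0.3547, 0.272, 0.0926]
tool_rot: [0.177, 0.984, -0.0, -0.0]
contact_force: [0.1, 0.0, -1.4]
width: 0.266
grip_force: 59.6
```

```bash
python3 -c "
from h import *
print(arm.sense()['width'],arm.sense()['grip_force'],rel(.4423,.273,.09,3.2))"
```

```text
0.2663226845634988 59.61734890937805 [-2.044  0.786  0.062  8.3  ]
```

>>> {"fn": "send_rows", "kwargs": {
  "plan": [
    [[-0.2,0.1,0,1,0.05],[-0.4,0.2,0,2,0.05],[-0.6,0.3,0,3,0.05],[-0.8,0.4,0,4,0.05],[-1.1,0.5,0,5,0.05],[-1.4,0.6,0,6,0.05],[-1.7,0.7,0,7,0.05],[-2.05,0.8,0,8,0.05],[-2.05,0.8,0,8.3,0.05],[-2.05,0.8,0.2,8.3,0.05]]
  ]
}}

```text
clock: 40.35
position: [0.4438, 0.2733, 0.0842]
tool_rot: [0.687, 0.726, -0.0, 0.001]
contact_force: [-0.6, -0.5, -1.0]
width: 0.268
grip_force: 59.6
```

>>> {"fn": "send_rows", "kwargs": {
  "plan": [
    [[0,0,0,0,0.05],[0,0,0,0,0.05],[0,0,0,0,0.05],[0,0,0.1,0,0.05],[0,0,0.1,0,0.05],[0,0,0.1,0,0.05],[0,0,0.1,0,0.05]]
  ]
}}

```text
clock: 41.05
position: [0.4435, 0.2739, 0.0814]
tool_rot: [0.687, 0.726, 0.0, -0.0]
contact_force: [0.4, -0.3, -1.6]
width: 0.267
grip_force: 59.6
```

Run:
```python
from h import *
print(tool()[:3,3],yaw(tool()),arm.sense()['width'],arm.sense()['grip_force'],rel(.4425,.2735,.0435,3.2))
d=shot('wrist');cv2.imwrite('pics/w8.png',d['bgr'])
```

```text
[0.4435 0.2739 0.0814] 3.1849819501473298 0.26721465802625644 59.59194839000702 [-0.008 -0.025  0.948 -0.002]
```

View pics/w8.png

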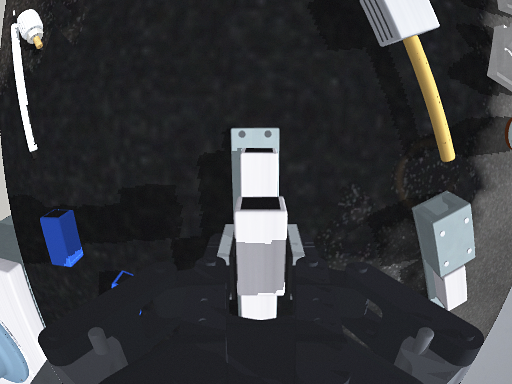

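The held block at (260,250) is above the wall, and the plate's middle is at column 256. I'll shift it 2 mm toward that and set it down.

>>> {"fn": "send_rows", "kwargs": {
  "plan": [
    [[0,-0.06,0.4,0,0.05],[0,-0.06,0.7,0,0.05],[0,-0.06,0.94,0,0.05],[0,-0.06,0.95,0,0.05],[0,-0.06,0.95,0,0.05],[0,-0.06,0.95,0,0.05]]
  ]
}}

```text
clock: 41.7
position: [0.4409, 0.2735, 0.0437]
tool_rot: [0.687, 0.726, -0.001, -0.001]
contact_force: [-2.5, -1.0, 5.9]
width: 0.268
grip_force: 61.6
```

>>> {"fn": "send_rows", "kwargs": {
  "plan": [
    [[0,0,0,0,0.5],[0,0,0,0,0.5],[0,0,0,0,0.5],[0,0,-0.5,0,0.5],[0,0,-1.5,0,0.5],[-0.2,0.1,-2.6,0,0.5],[-0.4,0.3,-3.8,0,0.5],[-0.7,0.3,-5,0,0.5],[-0.7,0.3,-6,0,0.5],[-0.7,0.3,-6,0,0.5]]
  ]
}}

```text
clock: 42.7
position: [0.4588, 0.2475, 0.2893]
tool_rot: [0.688, 0.726, 0.006, -0.0]
contact_force: [0.1, 0.9, 0.4]
width: 0.496
grip_force: 0.0
```

>>> {"fn": "send_rows", "kwargs": {
  "plan": [
    [[0,0,0,0,0.5],[0,0,0,0,0.5],[0,0,0,0,0.5],[0,0,0,0,0.5]]
  ]
}}

```text
clock: 43.1
position: [0.4537, 0.2459, 0.2817]
tool_rot: [0.687, 0.726, -0.002, 0.0]
contact_force: [-1.0, 0.0, 0.0]
width: 0.499
grip_force: 0.0
```

Run:
```python
from h import *
print(tool()[:3,3],arm.sense()['clock'])
d=shot('wrist');np.save("pics/d.npy",d,allow_pickle=True)
print(blocks(d,.029,(.61,.22,.07))[0], rel(.625,.205,.10,28))
a=ortho(d,(.44,.25),.10,.054,400);b=ortho(d,(.62,.22),.07,.029,400);cv2.imwrite('pics/w9.png',np.hstack([a,b]))
```

```text
[0.4537 0.2459 0.2817] 43.1
[[  0.6256   0.2049  23.8309  47.3337 117.7108]] [-1.251  4.221  4.547 -3.102]
```

View pics/w9.png

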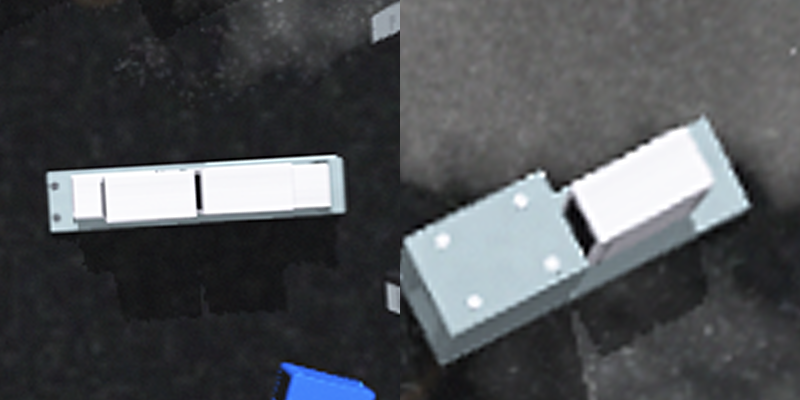

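The second course sits well at left panel (151,196) and (248,190), which is about -26 and +23 mm along the wall. The inner block lies on the ledge at right panel (642,193). I'll go and get it.

>>> {"fn": "send_rows", "kwargs": {
  "plan": [
    [[-0.15,0.5,0.4,-0.5,0.5],[-0.3,1,0.8,-1,0.5],[-0.45,1.5,1.2,-1.5,0.5],[-0.6,2,1.8,-2,0.5],[-0.75,2.6,2.4,-2.5,0.5],[-0.9,3.2,3,-3,0.5],[-1.1,3.8,3.6,-3.35,0.5],[-1.25,4.2,4.2,-3.35,0.5],[-1.25,4.2,4.5,-3.35,0.5],[-1.25,4.2,4.5,-3.35,0.5]]
  ]
}}

```text
clock: 44.15
position: [0.6228, 0.2049, 0.1001]
tool_rot: [0.5, 0.866, -0.003, -0.002]
contact_force: [-0.1, -0.1, -0.1]
width: 0.5
grip_force: 0.0
```

>>> {"fn": "send_rows", "kwargs": {
  "plan": [
    [[0,0,0,0,0.5],[0,0,0,0,0.5],[0,0,0,0,0.5],[0,0,0,0,0.5],[0,0,0,0,0.5]]
  ]
}}

```text
clock: 44.65
position: [0.6252, 0.2062, 0.1041]
tool_rot: [0.5, 0.866, 0.001, 0.0]
contact_force: [0.3, -0.8, 0.3]
width: 0.501
grip_force: 0.0
```

Run:
```python
from h import *
d=shot('wrist');b=blocks(d,.029,(.62,.2,.08))[0];print(b)
print(tool()[:3,3],yaw(tool()),rel(.6235,.2049,.0195,29),arm.sense()['clock'])
cv2.imwrite('pics/w10.png',d["bgr"])
```

```text
[[  0.6254   0.207   23.7598  50.0747 117.8973]]
[0.6252 0.2061 0.1039] 30.00105910917392 [-0.005 -0.052  2.109  0.125] 44.7
```

View pics/w10.png

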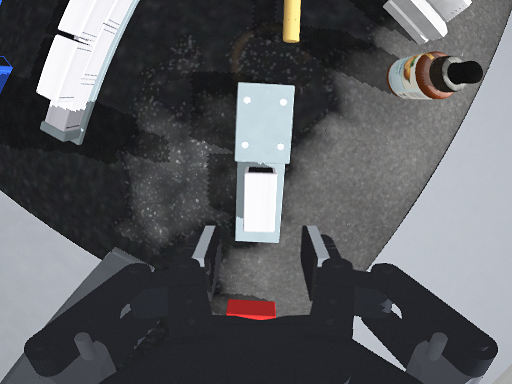

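The block at (260,202) lies square between the fingers on the ledge, so I'll descend and grip.

>>> {"fn": "send_rows", "kwargs": {
  "plan": [
    [[0,-0.03,0.6,0.1,0.5],[0,-0.03,1.2,0.1,0.5],[0,-0.03,1.8,0.1,0.5],[0,-0.03,2.1,0.1,0.5],[0,-0.03,2.1,0.1,0.05],[0,-0.03,2.1,0.1,0.05],[0,-0.03,2.1,0.1,0.05],[0,-0.03,2.1,0.1,0.05],[0,-0.03,2.1,0.1,0.05],[0,-0.03,2.1,0.1,0.05]]
  ]
}}

```text
clock: 45.7
position: [0.6243, 0.2053, 0.0198]
tool_rot: [0.506, 0.862, 0.0, 0.0]
contact_force: [-0.3, 0.1, -1.2]
width: 0.267
grip_force: 61.9
```

>>> {"fn": "send_rows", "kwargs": {
  "plan": [
    [[0,0,-0.6,0,0.05],[0,0,-1.2,0,0.05],[0,0,-1.8,0,0.05],[0,0,-2.4,0,0.05],[0,0,-2.4,0,0.05],[0,0,-2.4,0,0.05]]
  ]
}}

```text
clock: 46.3
position: [0.6242, 0.2053, 0.1157]
tool_rot: [0.506, 0.862, 0.001, 0.0]
contact_force: [0.1, -1.0, -1.2]
width: 0.267
grip_force: 62.1
```

```bash
python3 -c "
from h import *
print(arm.sense()['width'],arm.sense()['grip_force'],rel(.4425,.249,.115,3.2))"
```

```text
0.2670038556535886 62.0648467540741 [ 3.169 -3.434  0.014  3.248]
```

>>> {"fn": "send_rows", "kwargs": {
  "plan": [
    [[0.4,-0.4,0,0.5,0.05],[0.8,-0.8,0,1,0.05],[1.2,-1.3,0,1.5,0.05],[1.6,-1.8,0,2,0.05],[2,-2.3,0,2.5,0.05],[2.4,-2.7,0,3,0.05],[2.8,-3.1,0,3.25,0.05],[3.17,-3.43,0,3.25,0.05],[3.17,-3.43,0,3.25,0.05],[3.17,-3.43,0,3.25,0.05]]
  ]
}}

```text
clock: 47.3
position: [0.4417, 0.2488, 0.1144]
tool_rot: [0.687, 0.727, -0.001, 0.0]
contact_force: [0.6, 0.5, -0.8]
width: 0.266
grip_force: 62.1
```

>>> {"fn": "send_rows", "kwargs": {
  "plan": [
    [[0,0,0,0,0.05],[0,0,0,0,0.05],[0,0,0,0,0.05],[0,0,0,0,0.05],[0,0,0,0,0.05]]
  ]
}}

```text
clock: 47.8
position: [0.4427, 0.2487, 0.1153]
tool_rot: [0.687, 0.726, 0.0, 0.0]
contact_force: [0.1, 0.2, -0.6]
width: 0.265
grip_force: 62.1
```

Run:
```python
from h import *
print(tool()[:3,3],yaw(tool()),arm.sense()['width'],arm.sense()['grip_force'],rel(.4425,.249,.0685,3.2))
d=shot('wrist');cv2.imwrite('pics/w11.png',d['bgr'][120:330,140:380])
```

```text
[0.4427 0.2487 0.1153] 3.148901307712954 0.26548052948285206 62.13711619377136 [ 0.007 -0.006  1.171 -0.006]
```

View pics/w11.png

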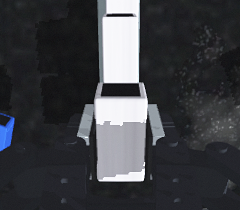

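The block is held and in line with the wall. I'll lower it onto the third course.

>>> {"fn": "send_rows", "kwargs": {
  "plan": [
    [[0,0,0.4,0,0.05],[0,0,0.8,0,0.05],[0,0,1.05,0,0.05],[0,0,1.15,0,0.05],[0,0,1.19,0,0.05],[0,0,1.19,0,0.05],[0,0,1.19,0,0.05]]
  ]
}}

```text
clock: 48.55
position: [0.4431, 0.2493, 0.0683]
tool_rot: [0.687, 0.726, 0.001, 0.0]
contact_force: [-0.4, 0.5, -1.1]
width: 0.264
grip_force: 62.2
```

>>> {"fn": "send_rows", "kwargs": {
  "plan": [
    [[0,0,0.03,0,0.05],[0,0,0.05,0,0.05],[0,0,0.05,0,0.05]]
  ]
}}

```text
clock: 48.85
position: [0.4432, 0.2494, 0.0675]
tool_rot: [0.687, 0.726, 0.001, -0.001]
contact_force: [-4.0, -1.1, 12.0]
width: 0.264
grip_force: 63.8
```

>>> {"fn": "send_rows", "kwargs": {
  "plan": [
    [[0,0,0,0,0.3],[0,0,0,0,0.5],[0,0,0,0,0.5],[0,0,0,0,0.5],[0,0,-0.5,0,0.5],[0,0,-1.5,0,0.5],[0,0.1,-2.6,0,0.5],[0,0.3,-3.8,0,0.5],[0,0.3,-5,0,0.5],[0,0.3,-5.4,0,0.5]]
  ]
}}

```text
clock: 49.85
position: [0.4576, 0.2502, 0.2865]
tool_rot: [0.688, 0.726, 0.004, 0.0]
contact_force: [0.5, -0.3, -0.7]
width: 0.5
grip_force: 0.0
```

>>> {"fn": "send_rows", "kwargs": {
  "plan": [
    [[0,0,0,0,0.5],[0,0,0,0,0.5],[0,0,0,0,0.5],[0,0,0,0,0.5]]
  ]
}}

```text
clock: 50.25
position: [0.4533, 0.249, 0.2799]
tool_rot: [0.687, 0.726, -0.002, 0.0]
contact_force: [0.7, 0.9, -0.4]
width: 0.499
grip_force: 0.0
```

Run:
```python
from h import *
print(tool()[:3,3],arm.sense()['clock'])
d=shot('wrist');np.save("pics/d.npy",d,allow_pickle=True)
print("rod",blocks(d,.036,(.53,.42,.07))[0],"top",blocks(d,.078,(.44,.25,.05))[0])
a=ortho(d,(.49,.30),.18,.03,400)
s=shot('side');u,v=w2pix(s,[[.44,.25,.04]])[0].astype(int);b=cv2.resize(s["bgr"][v-45:v+45,u-45:u+45],(400,400),interpolation=cv2.INTER_CUBIC)
cv2.imwrite('pics/w12.png',np.hstack([a,b]))
```

```text
[0.4533 0.249  0.2799] 50.25
rod [[  0.5325   0.4208  34.7114  39.7547 117.9371]] top []
```

View pics/w12.png

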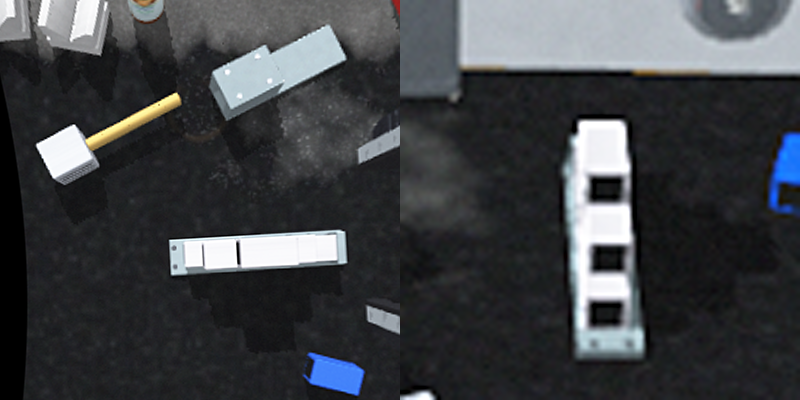

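The wall now shows three courses. In the side view (right panel) the dark end squares are at (607,188), (607,257) and (606,312), and the rod is clear of the sleeve. I'll check those numerically.

Run:
```python
from h import *
s=shot('side');u,v=w2pix(s,[[.44,.25,.04]])[0].astype(int)
w=np.array([.0580,-.9983]);n=np.array([.9983,.0580]);c=np.array([.4418,.2484])
for p,z in (((207,188),.066),((207,257),.042),((206,312),.018),((211,330),.006)):
    q=pix2w(s,[(u-45+p[0]/4.444,v-45+p[1]/4.444)],z)[0];print(z,q,"x %.1f  y of centre %.1f"%(1e3*(q-c)@n,1e3*(q-c)@w+23))
e=[pix2w(s,[(u-45+a/4.444,v-45+b/4.444)],.006)[0] for a,b in((175,358),(243,358))];print("plate end mid",np.mean(e,0), "x %.1f y %.1f"%(1e3*(np.mean(e,0)-c)@n,1e3*(np.mean(e,0)-c)@w))
print(arm.sense()["contact_force"])
```

```text
0.066 [0.4397 0.2716] x -0.7  y of centre -0.3
0.042 [0.4387 0.2992] x -0.1  y of centre -27.9
0.018 [0.4382 0.3148] x 0.2  y of centre -43.5
0.006 [0.435 0.315] x -2.9  y of centre -43.9
plate end mid [0.4361 0.3371] x -0.5 y -88.8
[ 0.3865  0.3922 -0.0317]
```

The numbers agree with the target positions: offsets across the wall are within about 1 mm, and the centres along it read -0.3, -27.9 and -43.5 mm. The rod is level and clear, so I'm handing in.

```bash
python3 -c "
from bench import ticket
print(ticket.hand_in())"
```

```text
the job is handed in; nothing more can be done
None
```

I handed the job in at about 50 s. All six blocks are in the wall (three, two, one) and the rod lies level, clear of the sleeve; the hand-in gave no verdict, and I viewed 16 pictures against the limit of 14.

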